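# Charge the radio packs and clamp the charge box shut

## Task

Put every radio battery pack lying on the desk on charge: pull the charge box's front hatch all the way down, lay each pack flat in a bay of the hatch, rail up and contact end at the hinge, and push the hatch fully shut. With the hatch shut, set the ratchet wrench on the clamp nut and swing it back and forth until the nut is fully tight, and only then switch the power box on with its silver lever. Leave the wrench lying flat on its cork mat, and do not disturb the heat sink or the dish.

Things in the scene. Friction and masses are not known exactly. Their poses are not given: they have to be found in the camera images.
- charge_box: fixed grey charge box, 150 mm deep (x), 224 mm wide (y); origin: centre of its underside. Its hatch is in its front, the -x side (towards the robot). Roof of the front half 190 mm high; the rear half (x > 0) is taller, 221 mm, with fins up to 231 mm. 'Box' positions below are in this frame
- hatch (a joint): bottom-hinged hatch in the box's front, rad: 0 shut (upright), 1.57 fully down (level, inner face up, 46 mm above the desk). The hinge has some friction; once half open the hatch sinks by itself; shut it stays shut. 0.45 kg; aluminium panel 224 wide x 134 high x 6 mm
- hatch_hinge (a point): middle of the hatch's hinge line (box x -69, y 0, z 46 mm), which runs along the box's y. Its frame ('hatch frame') turns with the hatch: x is the normal of the inner face (0 at that face; to the box's rear when shut, up when down), z runs from the hinge to the free edge (up when shut, towards the robot when down)
- hatch_grip (a point): where to pinch the hatch's pull bar: round, 12 mm thick, parallel to the hinge, at hatch frame x -20, z 110 mm. It runs from y +100 to -175 mm and so sticks out 63 mm past the box's -y side, free all round; this point is there, at y -152 mm. The bar can turn in the fingers. Hatch down, it is 26 mm above the desk
- bay0 (a point): centre of the floor of the +y bay of the hatch (hatch frame x 0, y 68, z 67 mm; axes as hatch_hinge); takes one pack along the hatch's z. 66 mm wide between walls 18 mm high and 4 thick; 102 mm long from the ledge near the hinge (34 mm high, brass contacts) to a rail 12 mm high at the free edge. Hatch down, its floor is 46 mm above the desk. Shut, a block 36 mm behind the panel keeps packs in
- bay1 (a point): centre of the floor of the middle bay of the hatch (hatch frame x 0, y 0, z 67 mm; axes as hatch_hinge); takes one pack along the hatch's z. 66 mm wide between walls 18 mm high and 4 thick; 102 mm long from the ledge near the hinge (34 mm high, brass contacts) to a rail 12 mm high at the free edge. Hatch down, its floor is 46 mm above the desk. Shut, a block 36 mm behind the panel keeps packs in
- bay2 (a point): centre of the floor of the -y bay of the hatch (hatch frame x 0, y -68, z 67 mm; axes as hatch_hinge); takes one pack along the hatch's z. 66 mm wide between walls 18 mm high and 4 thick; 102 mm long from the ledge near the hinge (34 mm high, brass contacts) to a rail 12 mm high at the free edge. Hatch down, its floor is 46 mm above the desk. Shut, a block 36 mm behind the panel keeps packs in
- clamp_nut (a joint): hex nut on a stud on the box's roof (box x -38, y 0), rad: grows as it turns clockwise seen from above, which tightens it; hard stop at 7.0 = tight. Starts 5 to 7 rad slack; steady friction about 0.35 N m, stays where left; sinks 0.64 mm per rad with the strap, whose lip then holds the hatch. 22 mm across flats, 16 mm high, top chamfered, on a 33 mm round flange
- nut_seat (a point): on the nut's axis at its flange's top, the foot of the hexagon, where the wrench's underside comes to rest; turns with the nut; two of the hexagon's flats look along its +x and -x
- wrench: steel ratchet ring wrench, 0.34 kg, lying flat; origin: on the ring's axis at the underside, z up. Ring 45 mm across, 18 mm thick. Handle to -x: bar 13 mm wide, 12 thick (3 to 15 mm above the underside) from x -24 to -165, then a jaw to -192 mm; balances at x -95. The ring turns with the handle clockwise (from above) and slips freely, in clicks of 20 degrees, counter-clockwise
- ring_centre (a point): centre of the wrench's turning hexagonal ring, at the underside; turns with the ring: two of the hexagon's flats look along its +x and -x. Opening 23.6 mm across flats, through the whole thickness, so it goes over the nut within about 8 degrees and 1 mm of true
- wrench_tail (a point): the wrench's jaw end, 182 mm from the ring's axis
- tool_mat: fixed cork mat, 280 (its x) x 100 (y) x 4 mm, on which the wrench lies along x; origin: centre of its underside
- pack0: radio battery pack: black block 92 (its x) x 54 (y) x 20 mm (z), 0.12 kg, lying flat; on its upper face a grey belt-clip rail to grip by, 56 mm long along x (centred at x -10 mm), 14 wide, 12 high (z 20 to 32 mm), and three brass contacts at the +x end. Origin: centre of its underside, z up. None if absent
- pack1: radio battery pack: black block 92 (its x) x 54 (y) x 20 mm (z), 0.12 kg, lying flat; on its upper face a grey belt-clip rail to grip by, 56 mm long along x (centred at x -10 mm), 14 wide, 12 high (z 20 to 32 mm), and three brass contacts at the +x end. Origin: centre of its underside, z up. None if absent
- pack2: radio battery pack: black block 92 (its x) x 54 (y) x 20 mm (z), 0.12 kg, lying flat; on its upper face a grey belt-clip rail to grip by, 56 mm long along x (centred at x -10 mm), 14 wide, 12 high (z 20 to 32 mm), and three brass contacts at the +x end. Origin: centre of its underside, z up. None if absent
- pack0_contacts (a point): middle of the contacts of pack0, on its upper face 38 mm from its centre to its +x end
- pack1_contacts (a point): middle of the contacts of pack1, on its upper face 38 mm from its centre to its +x end
- pack2_contacts (a point): middle of the contacts of pack2, on its upper face 38 mm from its centre to its +x end
- power_box: fixed white power box 90 (its x) x 70 (y) x 50 mm high with a toggle lever on top; origin: centre of its underside
- power_lever (a joint): the toggle lever, rad: 0 off (leaning to the power box's -x), 0.9 on (leaning to its +x); stays where it is left, about 1 N at its tip moves it. Pivot on the power box's centre, 52 mm up, axis along its y; 45 mm long, 8 mm thick, with a 13 mm ball at its end
- lever_tip (a point): centre of the lever's end ball
- heat_sink: loose aluminium heat sink 60 x 90 x 40 mm, a bystander; origin: centre of its underside
- dish: loose white ceramic dish, 110 mm across and 30 mm high, a bystander; origin: centre of its underside

How it is judged:
By the outcome, as a careful person would: the job done as asked, in the order asked, and still so for the second after the job is handed in, with the robot touching nothing.
Of pack0, pack1, pack2 only 2 to 3 are there at a start; the rules pass over those that are not, and their reading is None.
At some moment in a run one of pack0, pack1, pack2, wrench may be knocked a few centimetres aside while the robot is not near it.
Once in a run the grip may slacken for a moment while it holds something.
It also fails if it takes over 210 s, if anything falls off the work surface, if the arm or the gripper's body presses on something with over 40 N, if the wrist force passes 120 N, or if a joint passes its speed limit or range.

## Robot

A 6-joint arm with a two-finger parallel gripper is mounted at the origin on the work surface. World frame = base frame: x ahead of the robot, y to its left, z up, the work surface at z = 0. Lengths are in mm, angles in rad, forces in N, time in s.
With the tool pointing down it reaches from about 350 to 875 mm from the base axis. Payload 4.2 kg.
Tool frame: the origin (TCP) lies between the finger pads; the fingertips stand 17 mm ahead of it and the grasp point (between the pads) lies 2 mm behind it; z points along the fingers, y is the line along which they close (so a half turn about z gives the same grasp; the last joint's range is limited). The gripper opens to 85 mm and grips with 20 to 120 N. Pads are 22 mm wide; open, the fingers measure 114 mm over their backs; the gripper's body (76 mm by 85 mm) begins 54 mm behind the grasp point. The pads swing forward as they close: fully open they stand 13 mm farther back than shut.
Start: joints at [1.563, 0.385, 0.008, 0, -1.194, -0.259], TCP at [164.747, 602.875, 248.312] pointing down, gripper open.
Joint ranges: [-3.14, 3.14], [-1.21, 2.06], [-1.07, 1.41], [-3.16, 2.05], [-2.99, -0.16], [-3.1, 3.1]. Speed limits (rad/s): [2.79, 2.79, 3.14, 3.14, 3.14, 3.14].

## Interface

Orientations are given as a unit quaternion [x, y, z, w].
In Python, from bench import arm gives the robot as it stands.
- The arm moves only by the shell command python3 jog.py 'ROWS' [OPENING]. ROWS is one flat JSON list of numbers that holds 1 to 10 rows one after another, with no inner brackets; each row has 6 numbers: dx, dy, dz in mm, then a rotation vector rx, ry, rz in rad; each row is the pose to reach, as a shift and turn from the pose commanded when the command began, along the tool's axes at that moment; what a row does not reach only later rows make up. A row lasts 1/10 s, in which the tool goes at most 50 mm and 0.15 rad, less where a joint would pass 70% of its speed; a pose out of reach is approached as far as the arm can. OPENING is the finger opening in mm, set as the command begins (- or left out keeps the last). The fingers move at their own pace and stop on an object; the grip force is fixed at half the most. Time passes only in rows, so rows that do not move let the fingers close. It prints the time, the measured TCP pose, the force, the opening and the grip force at its end. Input that does not fit is refused with a message, and nothing moves.
- arm.read_state(): the state, without advancing time (a new reading comes with each control period).
- arm.get_image(name): name is "scene" or "top"; returns the picture (480x640x3 uint8, blue, green, red); there is no depth.
- arm.get_calibration(name): a dict with "K" (3x3 intrinsics, pixels), "D" ([k1, k2, p1, p2, k3] as OpenCV has them; the pictures are not rectified), "rvec" (rotation vector, rad) and "tvec" (3), from world to camera coordinates, as OpenCV has them. Camera axes: x right, y down, z forward; pixel columns grow to the right and rows downward; lengths in mm; the calibration is good to about 2 mm. A picture is of the moment at which its call begins. get_calibration takes no time and is no camera call.
- arm.job_done(): hands the job in; it is judged then, once.
The state is a dict: "clock": time; "joints": joint angles; "joint_vel": joint speeds; "joint_efforts": joint torques, N m; "position": TCP position; "ee_rot": TCP orientation; "contact_force": force on the tool from outside, world axes, zero at the start; "wrist_torque": the same for the moment, N m; "gripper_width": finger opening in mm; "grasp_force": force on a finger pad.
Only numpy, scipy, OpenCV 4.12 (cv2) and the standard library are available. Lean on these libraries where they do the work, as an engineer would, in place of code of your own. Each camera call takes 0.05 s, during which the arm holds its last target. There are 200 camera calls.

## Working session

There is one attempt and no reset: what is moved stays moved. The work goes in short steps, Python scripts to look and compute and a shell command to move; the robot and the scene stay as the last step left them, time stands still between calls to the robot, and variables do not carry over. Pictures are saved under pics/ and viewed, at most 14 in all, crops included, and the job is handed in when it is done.

```bash
ls; mkdir -p pics; python3 - <<'E'
from bench import arm
import cv2
for n in("scene","top"):
    cv2.imwrite(f"pics/{n}0.png",arm.get_image(n)); print(n,arm.get_calibration(n))
print(arm.read_state())
E
```

```text
bench.py
jog.py
pics
scene {'K': array([[532.17485031,   0.        , 317.85089411],
       [  0.        , 532.17485031, 231.62377611],
       [  0.        ,   0.        ,   1.        ]]), 'D': array([-0.06334469,  0.        ,  0.        ,  0.        ,  0.        ]), 'rvec': array([ 0.94401187,  2.52363102, -1.01942885]), 'tvec': array([ 418.00260149, -146.99193085, 1472.95312063])}
top {'K': array([[460.30750951,   0.        , 328.14672788],
       [  0.        , 460.30750951, 235.49576456],
       [  0.        ,   0.        ,   1.        ]]), 'D': array([-0.08674727,  0.        ,  0.        ,  0.        ,  0.        ]), 'rvec': array([ 2.11673032, -2.15141715,  0.15742805]), 'tvec': array([   2.94593228,  575.95348863, 1216.9167888 ])}
{'clock': 0.1, 'joints': array([ 1.56258865e+00,  3.85477529e-01,  6.75445773e-03, -3.98833157e-04,
       -1.19403138e+00, -2.58585690e-01]), 'joint_vel': array([ 8.67327125e-05, -4.57126283e-04,  2.99796005e-03,  2.55313178e-03,
        4.49932902e-04,  6.79999598e-04]), 'joint_efforts': array([-1.98051766e-04, -3.93319309e+01,  1.88929367e+01,  4.19796243e+00,
       -2.59095148e-03,  5.13536307e-06]), 'position': array([164.64575907, 602.4092925 , 247.33446604]), 'ee_rot': array([ 9.91105571e-01, -1.33074241e-01, -6.16593551e-05,  9.94541548e-04]), 'contact_force': array([ 0.23952405, -0.79004695,  0.27299554]), 'wrist_torque': array([-0.05977559, -0.00998017,  0.02840068]), 'grasp_force': 0.0, 'gripper_width': 85.56791768330504}
```
View pics/top0.png

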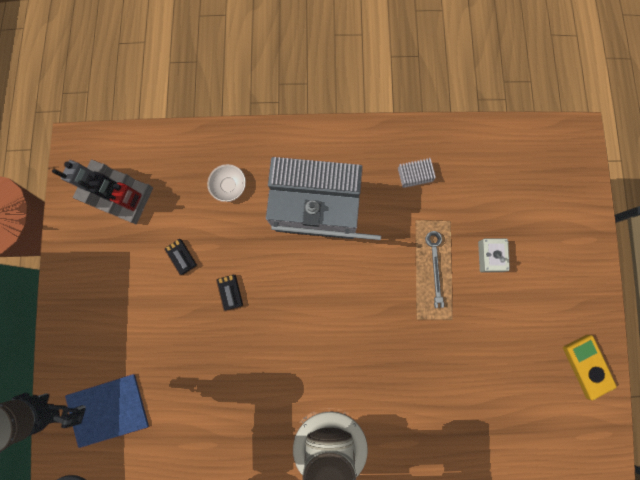

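View pics/scene0.png

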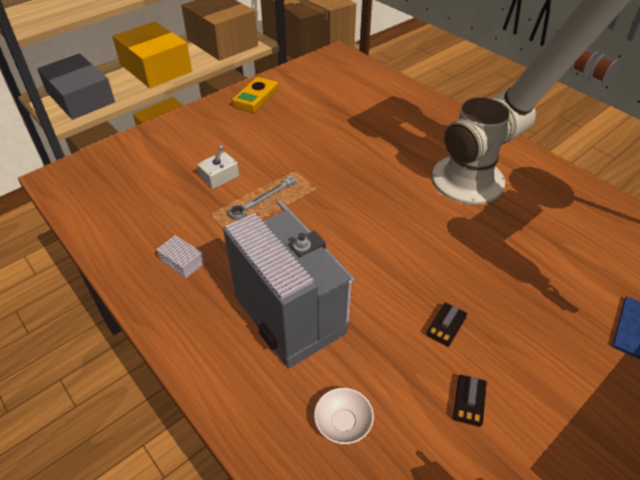

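```bash
cat > h.py <<'E'
import cv2,numpy as np
from bench import arm
from scipy.optimize import least_squares
from scipy.spatial.transform import Rotation as R
C={n:arm.get_calibration(n) for n in("scene","top")}
def proj(n,P):
    c=C[n];return cv2.projectPoints(np.float64(P).reshape(-1,1,3),c["rvec"],c["tvec"],c["K"],c["D"])[0].reshape(-1,2)
def tri(ps,pt):
    """triangulate from scene and top pixels -> xyz, residual"""
    f=lambda X:np.r_[proj("scene",X)[0]-ps,proj("top",X)[0]-pt]
    s=least_squares(f,[500,0,50]);return s.x,np.abs(s.fun).max()
def onplane(n,p,z):
    return least_squares(lambda X:proj(n,[X[0],X[1],z])[0]-p,[500,0]).x
def fit(obs,x0,fixz=None):
    """obs: list (cam, local xyz, pixel); pose x,y,z,yaw"""
    def f(q):
        z=q[2] if fixz is None else fixz
        Rm=R.from_euler("z",q[3]).as_matrix()
        return np.concatenate([proj(n,Rm@np.array(l)+[q[0],q[1],z])[0]-p for n,l,p in obs])
    s=least_squares(f,x0);return s.x,s.fun.reshape(-1,2)
def crop(im,x,y,w,h,k):
    """crop enlarged k times, pixel ticks each 10 px"""
    o=cv2.resize(im[y:y+h,x:x+w],None,fx=k,fy=k,interpolation=cv2.INTER_CUBIC)
    for i in range(-x%10,w,10):
        cv2.line(o,(int((i+.5)*k),0),(int((i+.5)*k),6),(0,255,255),1);cv2.putText(o,str(x+i),(int((i+.5)*k)-9,16),0,.33,(0,255,255),1)
    for i in range(-y%10,h,10):
        cv2.line(o,(0,int((i+.5)*k)),(6,int((i+.5)*k)),(0,255,255),1);cv2.putText(o,str(y+i),(7,int((i+.5)*k)+4),0,.33,(0,255,255),1)
    return o
def pose():
    s=arm.read_state();return s["position"],R.from_quat(s["ee_rot"]),s
E
python3 - <<'E'
from h import *
t=cv2.imread("pics/top0.png");s=cv2.imread("pics/scene0.png")
cv2.imwrite("pics/c1.png",np.hstack([crop(t,160,230,90,90,4),crop(s,420,295,80,90,4)])) 
cv2.imwrite("pics/c2.png",np.vstack([crop(t,262,150,130,95,6)])) 
cv2.imwrite("pics/c3.png",crop(s,195,190,165,150,4) if 0 else crop(s,220,190,135,100,5.9)) 
a=crop(t,410,215,110,110,5);b=crop(s,190,140,130,110,5)[:, :]
cv2.imwrite("pics/c4.png",cv2.resize(np.hstack([a]),None,fx=1,fy=1))
cv2.imwrite("pics/c5.png",b)
E
```

View pics/c1.png

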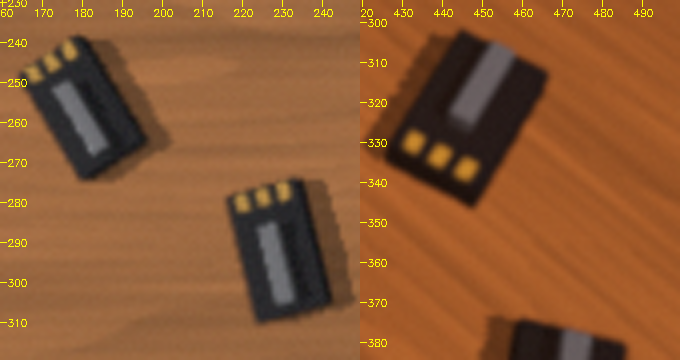

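View pics/c2.png

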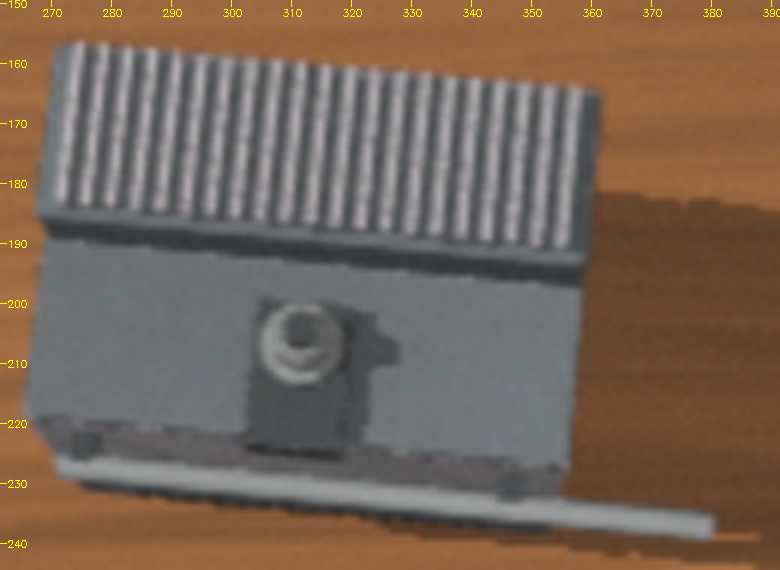

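View pics/c3.png

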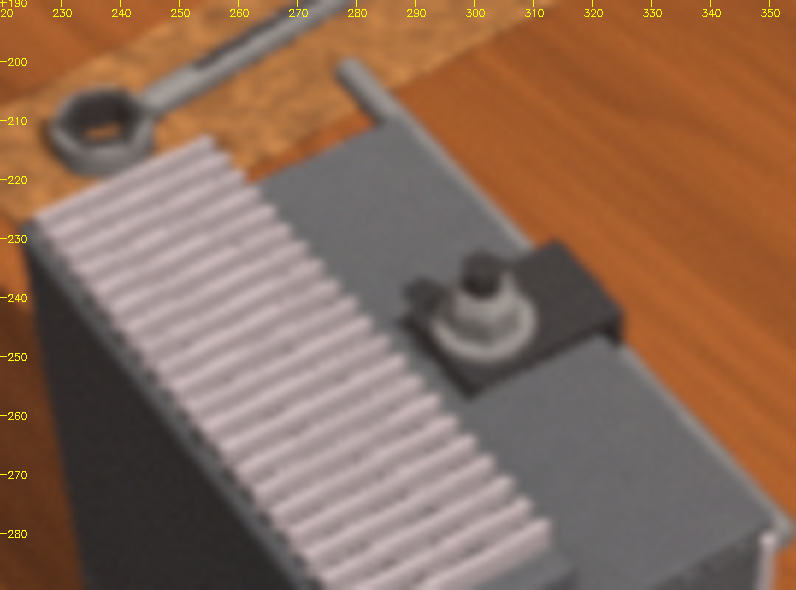

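View pics/c4.png

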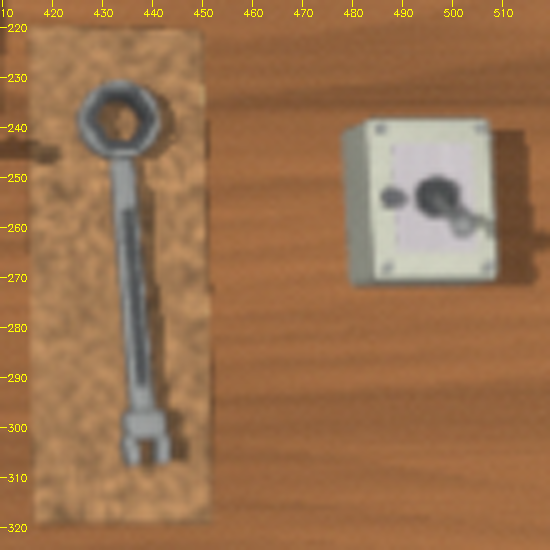

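View pics/c5.png

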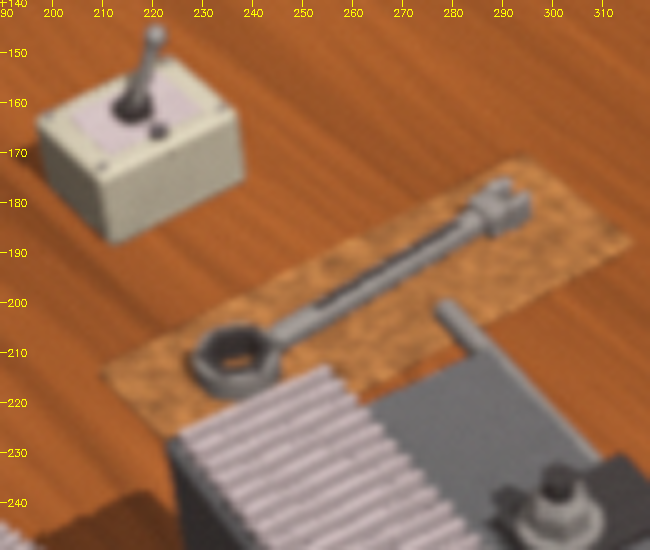

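```bash
python3 - <<'E'
from h import *
np.set_printoptions(precision=2,suppress=True)
for n in C:
    c=C[n];Rm=cv2.Rodrigues(c["rvec"])[0];print(n,"cam at",-Rm.T@c["tvec"])
# packs
def pk(n,cs,rails):
    o=[(n,[38,y,20],p) for y,p in zip((14,0,-14),cs)]  # spacing unknown
    return o
A=[("top",[38,0,20],(172.5,245.25)),("top",[18,0,32],(175.25,251.25)),("top",[-38,0,32],(183.75,267)),("scene",[38,0,20],(470,415.5))]
A+=[("top",[46,-27,20],(180,238.25)),("top",[46,27,20],(164.5,247.5))]
B=[("top",[38,0,20],(225.25,278.75)),("top",[18,0,32],(226.5,285.5)),("top",[-38,0,32],(230.5,305.5)),("scene",[38,0,20],(439.25,333.75)),("scene",[18,0,32],(445.25,325.75)),("scene",[-38,0,32],(454.25,306.25))]
for nm,o in(("A",A),("B",B)):
    q,r=fit(o,[450,200,0,0]);print(nm,q,"\n",r)
print("contact tri A",tri((470,415.5),(172.5,245.25)),"B",tri((439.25,333.75),(225.25,278.75)))
g=lambda x,y,k,ox,oy:(x/k-.5+ox,y/k-.5+oy)
t=lambda x,y:g(x,y,6,262,150); s=lambda x,y:g(x,y,5.9,220,190)
bx=[("top",[75,112,221],t(62,42)),("top",[75,-112,221],t(600,92)),("top",[0,112,221],t(38,215)),("top",[0,-112,221],t(588,262)),("top",[0,112,190],t(47,238)),("top",[0,-112,190],t(583,287)),
 ("top",[-89,-175,156],t(713,524)),("scene",[-89,-175,156],s(345,66))]
q,r=fit(bx,[600,0,0,0]);print("box",q,"\n",r)
q,r=fit(bx,[600,0,0,0],0);print("box z0",q,"\n",r)
print("roof corners",tri(s(390,125),t(570,465)),tri(s(772,527),t(24,412)),"bar tip",tri(s(345,66),t(713,524)))
print("flange/nut: stud top",tri(s(482,265),t(300,328)),"flange",tri(s(484,328),t(301,345)))
t4=lambda x,y:g(x,y,5,410,215); s5=lambda x,y:g(x,y,5,190,140)
print("ring top c",tri(s5(236,346),t4(120,118)),"jaw end",tri(s5(518,194),t4(146,463)))
for n,c in(("top",t4(120,118)),("scene",s5(236,346))): print(n,onplane(n,c,22))
print("lever tip",tri(s5(155,34),t4(462,222)))
print("pbox corners",[tri(a,b)[0] for a,b in((s5(40,122),t4(488,121)),(s5(238,112),t4(494,276)),(s5(105,180),t4(370,121)))])
print("mat",[onplane("top",t4(*p),4) for p in((35,30),(203,30),(35,520),(210,520))])
E
```

```text
scene cam at [1053.68  579.03  959.38]
top cam at [ 377.12  -18.41 1292.31]
A [526.86 415.82  -3.75   0.54] 
 [[ 0.24  0.24]
 [-0.62 -0.34]
 [ 0.37  0.89]
 [-1.39  0.03]
 [-0.43 -0.09]
 [-1.22  0.57]]
B [426.65 272.47  -4.54   0.27] 
 [[-0.    0.1 ]
 [-0.44  0.03]
 [ 0.74 -0.31]
 [ 0.23  0.95]
 [-0.83 -1.05]
 [ 0.89  0.13]]
contact tri A (array([558.96, 436.78,  18.01]), np.float64(0.4823372417201881)) B (array([463.47, 281.88,  18.28]), np.float64(0.06706494328415147))
box [659.89  25.73  -1.91  -0.11] 
 [[-0.9  -0.43]
 [ 0.97 -0.61]
 [-0.61  0.35]
 [ 0.34  0.96]
 [-0.33 -0.19]
 [ 0.47 -0.11]
 [ 0.08  0.47]
 [-0.34  0.48]]
box z0 [659.53  25.82  69.86  -0.11] 
 [[-1.05 -0.53]
 [ 0.98 -0.73]
 [-0.75  0.3 ]
 [ 0.36  0.9 ]
 [-0.47 -0.23]
 [ 0.49 -0.16]
 [ 0.15  0.48]
 [-0.27 -0.2 ]]
roof corners (array([574.58, -78.04, 182.4 ]), np.float64(0.2880862913758051)) (array([599.57, 145.84, 184.22]), np.float64(0.03963514299061899)) bar tip (array([ 552.09, -137.22,  156.51]), np.float64(0.2524634116732045))
flange/nut: stud top (array([622.  ,  30.6 , 228.68]), np.float64(0.2420707123341117)) flange (array([622.14,  31.21, 199.21]), np.float64(0.05358396101701146))
ring top c (array([ 566.96, -300.3 ,   24.21]), np.float64(0.021530852768307795)) jaw end (array([ 375.95, -307.72,   13.97]), np.float64(0.008686942693259425))
top [ 567.24 -300.75]
scene [ 565.84 -302.43]
lever tip (array([ 497.4 , -463.38,   94.94]), np.float64(0.16678919049596175))
pbox corners [array([ 557.39, -500.08,   44.81]), array([ 458.84, -496.23,    7.99]), array([ 558.28, -433.08,   46.23])]
mat [array([ 621.52, -258.63]), array([ 619.95, -355.17]), array([ 345.96, -246.76]), array([ 343.78, -344.26])]
```

```bash
cat > to.py <<'E'
# usage: to.py x y z yaw_of_tool_x  -> delta in tool axes (pose measured), tool down kept
import sys
from h import *
x,y,z,w=map(float,sys.argv[1:5])
p,r,s=pose()
T=R.from_matrix(np.array([[np.cos(w),np.sin(w),0],[np.sin(w),-np.cos(w),0],[0,0,-1]]))
print("d",r.inv().apply([x,y,z]-p).round(1),"rot",(r.inv()*T).as_rotvec().round(3),"j",s["joints"].round(2))
E
python3 to.py 554.5 -115.5 225 -1.68
```

```text
d [565.4 589.6  23.6] rot [ 0.002 -0.002  1.413] j [ 1.56  0.39  0.01 -0.   -1.19 -0.26]
```

```bash
python3 jog.py '[565, 590, 22, 0, 0, 1.413, 565, 590, 22, 0, 0, 1.413, 565, 590, 22, 0, 0, 1.413, 565, 590, 22, 0, 0, 1.413, 565, 590, 22, 0, 0, 1.413, 565, 590, 22, 0, 0, 1.413, 565, 590, 22, 0, 0, 1.413, 565, 590, 22, 0, 0, 1.413, 565, 590, 22, 0, 0, 1.413, 565, 590, 22, 0, 0, 1.413]' 50;python3 to.py 554.5 -115.5 225 -1.68
```

```text
clock: 1.1
position: [403.3, 161.5, 234.8]
ee_rot: [-0.666, 0.746, 0.0, 0.0]
contact_force: [1.0, 0.7, -0.2]
gripper_width: 49.7
grasp_force: 0.0
d [ 258.3 -181.3    9.8] rot [-0.     0.    -0.003] j [ 0.76  0.07 -0.45 -0.   -1.05 -0.87]
```

```bash
python3 jog.py '[258, -181, 10, 0, 0, 0, 258, -181, 10, 0, 0, 0, 258, -181, 10, 0, 0, 0, 258, -181, 10, 0, 0, 0, 258, -181, 10, 0, 0, 0, 258, -181, 10, 0, 0, 0, 258, -181, 10, 0, 0, 0, 258, -181, 10, 0, 0, 0, 258, -181, 10, 0, 0, 0, 258, -181, 10, 0, 0, 0]' 40;python3 to.py 554.5 -115.5 154 -1.68
python3 - <<'E'
from h import *
t=arm.get_image("top");s=arm.get_image("scene")
cv2.imwrite("pics/c6.png",np.hstack([crop(t,330,190,75,75,5),crop(s,235,150,75,75,5)]))
E
```

```text
clock: 2.1
position: [554.3, -111.4, 225.0]
ee_rot: [-0.668, 0.744, 0.0, -0.0]
contact_force: [-0.3, 0.1, -0.1]
gripper_width: 40.3
grasp_force: 0.0
d [ 4.  -0.7 71. ] rot [0.    0.    0.002] j [ 0.09  0.3  -0.18 -0.   -1.09 -0.2 ]
```

View pics/c6.png

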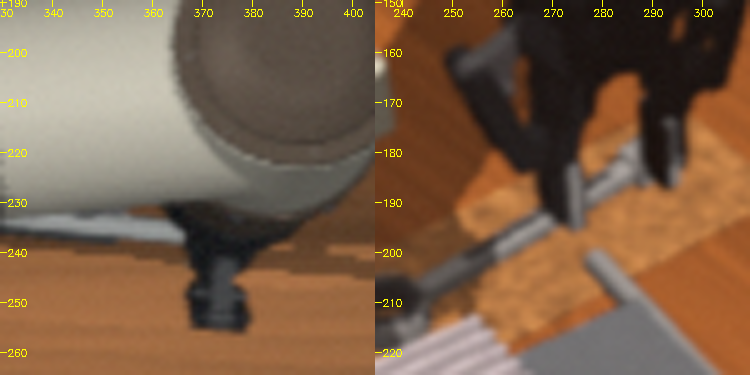

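```bash
python3 jog.py '[4, -0.7, 40, 0, 0, 0, 4, -0.7, 71, 0, 0, 0, 4, -0.7, 71, 0, 0, 0, 4, -0.7, 71, 0, 0, 0]';python3 jog.py '[0, 0, 0, 0, 0, 0, 0, 0, 0, 0, 0, 0, 0, 0, 0, 0, 0, 0, 0, 0, 0, 0, 0, 0, 0, 0, 0, 0, 0, 0, 0, 0, 0, 0, 0, 0]' 0; python3 to.py 554.5 -115.5 154 -1.68
```

```text
clock: 2.6
position: [555.5, -116.2, 154.7]
ee_rot: [-0.668, 0.744, -0.0, -0.0]
contact_force: [0.3, -0.1, 0.6]
gripper_width: 39.9
grasp_force: 0.0
clock: 3.2
position: [553.2, -116.3, 155.8]
ee_rot: [-0.667, 0.745, 0.001, -0.001]
contact_force: [-7.0, 4.4, 7.6]
gripper_width: 9.8
grasp_force: 58.5
d [-1.  -1.2  1.8] rot [ 0.003  0.    -0.   ] j [ 0.08  0.37 -0.27 -0.   -0.94 -0.19]
```

```bash
python3 jog.py '[0, 8, 2, 0, 0, 0, 0, 17, 4.5, 0, 0, 0, 0, 25, 8, 0, 0, 0, 0, 33, 11.6, 0, 0, 0, 0, 41, 16, 0, 0, 0, 0, 48, 21, 0, 0, 0, 0, 55, 27, 0, 0, 0, 0, 61, 33, 0, 0, 0, 0, 66.5, 39.5, 0, 0, 0, 0, 72, 46.4, 0, 0, 0]'
```

```text
clock: 4.2
position: [483.2, -108.4, 107.6]
ee_rot: [-0.667, 0.745, -0.0, 0.001]
contact_force: [0.5, 3.1, 2.2]
gripper_width: 9.8
grasp_force: 64.6
```

```bash
python3 jog.py '[0, 5, 7.5, 0, 0, 0, 0, 8.7, 15, 0, 0, 0, 0, 12, 23, 0, 0, 0, 0, 15, 31.7, 0, 0, 0, 0, 17, 40, 0, 0, 0, 0, 18.8, 48.6, 0, 0, 0, 0, 19.5, 57, 0, 0, 0, 0, 19.8, 66, 0, 0, 0, 0, 19, 75, 0, 0, 0, 0, 18, 83.6, 0, 0, 0]'; python3 jog.py '[0, 0, 0, 0, 0, 0, 0, 0, 0, 0, 0, 0]'
```

```text
clock: 5.2
position: [463.1, -106.2, 22.3]
ee_rot: [-0.667, 0.745, 0.002, -0.002]
contact_force: [-3.2, 9.2, 3.8]
gripper_width: 10.0
grasp_force: 70.7
clock: 5.4
position: [462.9, -106.2, 21.5]
ee_rot: [-0.667, 0.745, 0.002, -0.002]
contact_force: [-0.4, 7.6, -6.0]
gripper_width: 10.1
grasp_force: 71.1
```

```bash
python3 jog.py '[0, 0, 0, 0, 0, 0, 0, 0, 0, 0, 0, 0, 0, 0, 0, 0, 0, 0, 0, 0, -50, 0, 0, 0, 0, 0, -100, 0, 0, 0, 0, 0, -150, 0, 0, 0, 0, 0, -200, 0, 0, 0, 0, 0, -200, 0, 0, 0]' 45; python3 to.py 400 -250 230 0.27
```

```text
clock: 6.2
position: [469.6, -107.4, 231.5]
ee_rot: [-0.668, 0.744, -0.006, 0.006]
contact_force: [2.0, 0.9, 0.0]
gripper_width: 45.1
grasp_force: 0.0
d [149.2  53.9   0.5] rot [-0.012 -0.015 -1.949] j [ 0.11  0.15 -0.37  0.   -1.04 -0.22]
```

```bash
python3 to.py 417 269 200 0.27; python3 - <<'E'
from h import *
t=arm.get_image("top");s=arm.get_image("scene")
cv2.imwrite("pics/top1.png",t);cv2.imwrite("pics/scene1.png",s)
a=crop(t,155,195,185,130,4);b=crop(s,255,230,185,130,4) 
cv2.imwrite("pics/c7.png",crop(s,280,220,220,205,2.9)) 
cv2.imwrite("pics/c7t.png",crop(t,160,190,190,140,4.2))
E
```

```text
d [-368.6   93.4   30.4] rot [-0.012 -0.015 -1.949] j [ 0.11  0.15 -0.37  0.   -1.04 -0.22]
```

View pics/c7t.png

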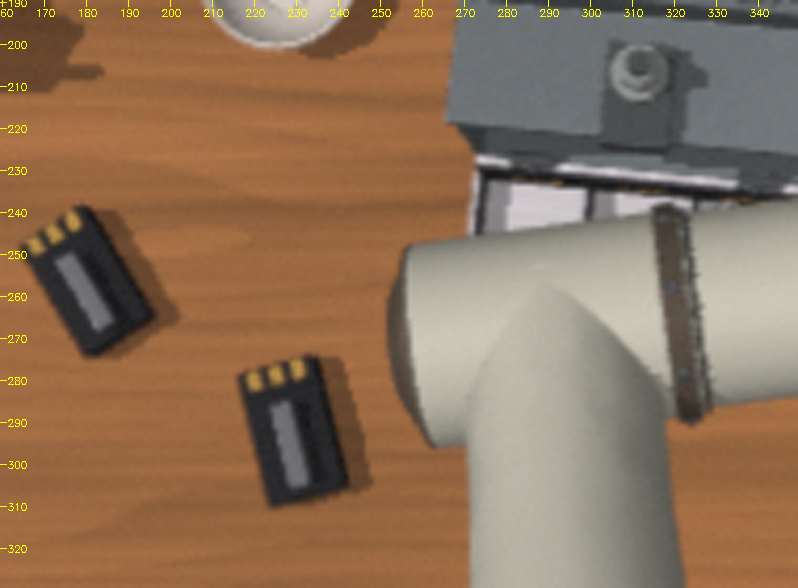

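```bash
python3 - <<'E'
from h import *
np.set_printoptions(precision=2,suppress=True)
g=lambda x,y:(x/4.2-.5+160,y/4.2-.5+190)
for P in ([("r",(281,402),18),("r",(299,487),-38),("c",(276,376),38),("k",(256,382),0),("k",(298,370),0)],[("r",(65,252),18),("r",(105,330),-38),("c",(55,232),38),("k",(35,245),0),("k",(74,221),0)]):
    pts=[onplane("top",g(*p[1]),32 if p[0]=="r" else 20) for p in P]
    d=pts[0]-pts[1];e=pts[3]-pts[4];d2=pts[2]-pts[1]
    print(np.array(pts),"yaw rail",np.arctan2(d[1],d[0]),"long",np.arctan2(d2[1],d2[0]),"contacts",np.arctan2(-e[0],e[1]),"railmid",(pts[0]+pts[1])/2)
E
```

```text
[[444.6  275.34]
 [389.31 262.7 ]
 [462.45 281.75]
 [458.65 295.08]
 [466.24 267.1 ]] yaw rail 0.22464746451661277 long 0.2547695192703318 contacts 0.2648490884012303 railmid [416.96 269.02]
[[545.8  422.88]
 [493.37 394.01]
 [561.1  434.48]
 [552.47 447.97]
 [568.39 421.64]] yaw rail 0.5034325939378852 long 0.5386197231662297 contacts 0.5436643570854689 railmid [519.58 408.45]
```

```bash
python3 jog.py '[-370, 93, 30, -0.012, -0.015, -1.96, -370, 93, 30, -0.012, -0.015, -1.96, -370, 93, 30, -0.012, -0.015, -1.96, -370, 93, 30, -0.012, -0.015, -1.96, -370, 93, 30, -0.012, -0.015, -1.96, -370, 93, 30, -0.012, -0.015, -1.96, -370, 93, 30, -0.012, -0.015, -1.96, -370, 93, 30, -0.012, -0.015, -1.96, -370, 93, 30, -0.012, -0.015, -1.96, -370, 93, 30, -0.012, -0.015, -1.96]' 45; python3 to.py 417 269 90 0.25
```

```text
clock: 7.3
position: [412.2, 271.1, 191.2]
ee_rot: [0.996, -0.086, -0.008, 0.001]
contact_force: [0.5, 0.1, -0.1]
gripper_width: 45.3
grasp_force: 0.0
d [  6.8   0.9 101.1] rot [ 0.     0.017 -0.422] j [ 0.9   0.22 -0.38 -0.02 -0.98  0.5 ]
```

```bash
python3 jog.py '[6.8, 0.9, 50, 0, 0.01, -0.15, 6.8, 0.9, 100, 0, 0.017, -0.3, 6.8, 0.9, 101, 0, 0.017, -0.426, 6.8, 0.9, 101, 0, 0.017, -0.426, 6.8, 0.9, 101, 0, 0.017, -0.426]' 45; python3 to.py 417 269 39.5 0.255
```

```text
clock: 7.8
position: [418.7, 269.0, 92.1]
ee_rot: [0.993, 0.121, 0.002, -0.001]
contact_force: [-0.2, -0.0, 0.9]
gripper_width: 44.8
grasp_force: 0.0
d [-1.8 -0.3 52.6] rot [-0.002 -0.004 -0.011] j [ 0.9   0.35 -0.51  0.   -0.71  0.91]
```

```bash
python3 jog.py '[-1.8, -0.3, 30, 0, 0, -0.011, -1.8, -0.3, 52, 0, 0, -0.011, -1.8, -0.3, 52, 0, 0, -0.011, -1.8, -0.3, 52, 0, 0, -0.011, -1.8, -0.3, 52, 0, 0, -0.011]'; python3 to.py 417 269 39.5 0.255; python3 jog.py '[0, 0, 0, 0, 0, 0, 0, 0, 0, 0, 0, 0, 0, 0, 0, 0, 0, 0, 0, 0, 0, 0, 0, 0, 0, 0, 0, 0, 0, 0, 0, 0, 0, 0, 0, 0]' 0
```

```text
clock: 8.3
position: [418.0, 270.2, 42.3]
ee_rot: [0.992, 0.128, 0.003, -0.003]
contact_force: [0.2, 0.3, -0.2]
gripper_width: 45.4
grasp_force: 0.0
d [-1.3  1.   2.8] rot [-0.005 -0.008  0.002] j [ 0.9   0.43 -0.56  0.   -0.58  0.92]
clock: 8.9
position: [417.6, 269.9, 41.9]
ee_rot: [0.992, 0.128, 0.003, -0.002]
contact_force: [-1.2, 0.2, 6.2]
gripper_width: 11.8
grasp_force: 60.1
```

```bash
python3 jog.py '[0, 0, -30, 0, 0, 0, 0, 0, -80, 0, 0, 0, 0, 0, -120, 0, 0, 0, 0, 0, -120, 0, 0, 0]'; python3 to.py 522 109.5 160 -0.11;  python3 - <<'E'
from h import *
t=arm.get_image("top");s=arm.get_image("scene")
cv2.imwrite("pics/top2.png",t);cv2.imwrite("pics/scene2.png",s)
a=crop(t,262,195,130,90,6)
cv2.imwrite("pics/c8.png",a)
E
```

```text
clock: 9.3
position: [419.2, 271.4, 166.8]
ee_rot: [0.992, 0.129, 0.007, -0.006]
contact_force: [-0.4, 1.3, -0.7]
gripper_width: 12.1
grasp_force: 59.2
d [ 58.  182.9   6. ] rot [-0.012 -0.014  0.368] j [ 0.9   0.24 -0.43  0.   -0.88  0.93]
```

View pics/c8.png

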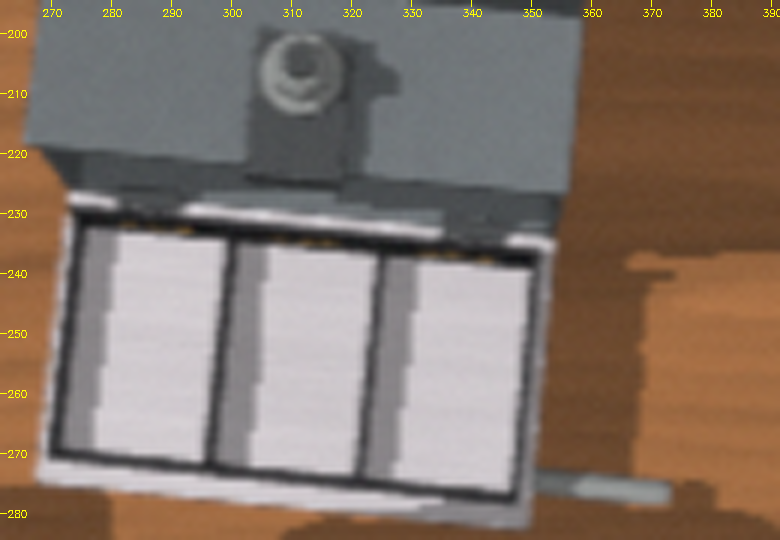

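```bash
python3 - <<'E'
from h import *
np.set_printoptions(precision=2,suppress=True)
t=lambda x,y:(x/6-.5+262,y/6-.5+195)
a=onplane("top",t(38,482),46);b=onplane("top",t(528,528),46);d=a-b
yaw=np.arctan2(-d[0],d[1]);m=(a+b)/2;print(a,b,np.hypot(*d),yaw,m,"box org",m+203*np.array([np.cos(yaw),np.sin(yaw)]))
# predicted inner corners of bays at free rail (hatch z=118, floor) for the present model
B=np.array([659.7,25.8]);
for y in(101,35,33,-33,-35,-101):
    c=np.cos(-.11);s=np.sin(-.11);p=B+[-187*c-y*s,-187*s+y*c];q=proj("top",[*p,46])[0];print(y,(q+.5-[262,195])*6)
for y in (112,-112):
    p=B+[-203*c-y*s,-203*s+y*c];q=proj("top",[*p,46])[0];print(y,(q+.5-[262,195])*6)
E
```

```text
[470.54 158.98] [446.4  -62.09] 222.38265171350426 -0.10877832679466186 [458.47  48.44] box org [660.27  26.41]
101 [ 65.05 449.9 ]
35 [209.62 463.71]
33 [214.02 464.13]
-33 [359.27 477.88]
-35 [363.68 478.3 ]
-101 [509.4  491.98]
112 [ 37.05 482.72]
-112 [530.59 529.67]
```

```bash
python3 jog.py '[15, 45, 5, 0, 0, 0.1, 30, 90, 6, 0, 0, 0.2, 44, 137, 6, -0.012, -0.014, 0.3, 58, 183, 6, -0.012, -0.014, 0.368, 58, 183, 6, -0.012, -0.014, 0.368, 58, 183, 6, -0.012, -0.014, 0.368, 58, 183, 6, -0.012, -0.014, 0.368]'; python3 to.py 522 109.5 108 -0.11
```

```text
clock: 10.1
position: [518.3, 106.6, 153.2]
ee_rot: [0.998, -0.055, -0.006, 0.005]
contact_force: [-0.2, 0.8, -0.5]
gripper_width: 11.6
grasp_force: 59.3
d [ 3.9 -3.8 45.1] rot [ 0.011  0.011 -0.001] j [ 0.51  0.32 -0.35  0.   -0.91  0.95]
```

```bash
python3 jog.py '[3.9, -3.8, 10, 0.011, 0.011, 0, 3.9, -3.8, 30, 0.011, 0.011, 0, 3.9, -3.8, 44, 0.011, 0.011, 0, 3.9, -3.8, 44, 0.011, 0.011, 0, 3.9, -3.8, 44, 0.011, 0.011, 0]'; python3 to.py 522 109.5 88.5 -0.11
```

```text
clock: 10.6
position: [522.9, 110.6, 110.5]
ee_rot: [0.999, -0.054, 0.001, -0.0]
contact_force: [-0.1, 0.1, -1.6]
gripper_width: 11.7
grasp_force: 59.3
d [-0.8  1.2 22. ] rot [-0.001 -0.003  0.001] j [ 0.51  0.38 -0.4   0.   -0.79  0.95]
```

```bash
python3 jog.py '[-0.8, 1.2, 8, 0, 0, 0, -0.8, 1.2, 16, 0, 0, 0, -0.8, 1.2, 22, 0, 0, 0, -0.8, 1.2, 22, 0, 0, 0, -0.8, 1.2, 22, 0, 0, 0, -0.8, 1.2, 22, 0, 0, 0]'
```

```text
clock: 11.2
position: [522.3, 108.4, 88.3]
ee_rot: [0.998, -0.055, 0.001, -0.0]
contact_force: [0.5, 0.0, -1.6]
gripper_width: 12.2
grasp_force: 59.3
```

```bash
python3 jog.py '[0, 0, 1, 0, 0, 0, 0, 0, 2, 0, 0, 0, 0, 0, 2, 0, 0, 0]'; python3 jog.py '[0, 0, 0, 0, 0, 0, 0, 0, 0, 0, 0, 0, 0, 0, 0, 0, 0, 0, 0, 0, -10, 0, 0, 0, 0, 0, -50, 0, 0, 0, 0, 0, -80, 0, 0, 0, 0, 0, -80, 0, 0, 0]' 32;python3 to.py 519.5 408.4 170 .54
```

```text
clock: 11.5
position: [522.4, 108.4, 87.8]
ee_rot: [0.998, -0.055, 0.002, -0.0]
contact_force: [-2.9, -0.3, 8.3]
gripper_width: 12.3
grasp_force: 39.2
clock: 12.2
position: [525.0, 109.6, 171.8]
ee_rot: [0.998, -0.055, 0.006, -0.003]
contact_force: [0.8, -0.2, 1.1]
gripper_width: 32.1
grasp_force: 0.0
d [ -38.2 -296.4    3.1] rot [-0.002 -0.014 -0.65 ] j [ 0.51  0.3  -0.33  0.   -0.93  0.95]
```

```bash
cat > chk.py <<'E'
from h import *
import sys
t=arm.get_image("top");o=cv2.imread("pics/top2.png");o0=cv2.imread("pics/top0.png");cv2.imwrite("pics/topn.png",t)
for n,(x,y,w,h) in dict(packA=(155,230,50,55),wrench=(415,220,40,100)).items():
    d=[cv2.absdiff(t,q)[y:y+h,x:x+w].max(2) for q in(o,o0)]
    print(n,[(round(float(i.mean()),1),int((i>40).sum())) for i in d])
E
python3 chk.py; python3 jog.py '[-15, -50, 0, 0, 0, -0.15, -25, -100, 0, 0, 0, -0.3, -30, -150, 3, 0, 0, -0.45, -34, -200, 3, 0, 0, -0.6, -38, -250, 3, 0, 0, -0.65, -38, -296, 3, 0, -0.014, -0.65, -38, -296, 3, 0, -0.014, -0.65, -38, -296, 3, 0, -0.014, -0.65, -38, -296, 3, 0, -0.014, -0.65]' 45;  python3 chk.py;python3 to.py 519.5 408.4 80 .54
```

```text
packA [(58.6, 1537), (59.1, 1563)]
wrench [(22.2, 1341), (20.8, 1288)]
clock: 13.15
position: [516.6, 405.6, 162.7]
ee_rot: [0.964, 0.266, -0.006, 0.0]
contact_force: [0.9, 0.0, -0.2]
gripper_width: 45.0
grasp_force: 0.0
packA [(42.8, 1209), (21.7, 431)]
wrench [(2.9, 0), (5.5, 27)]
d [ 4.8 -1.  83.2] rot [-0.003  0.012 -0.002] j [ 0.91  0.51 -0.01 -0.01 -1.06  1.2 ]
```

```bash
python3 - <<'E'
from h import *
s=arm.get_image("scene");t=cv2.imread("pics/topn.png")
cv2.imwrite("pics/c9.png",np.hstack([crop(t,140,215,110,110,3.6),crop(s,410,340,110,110,3.6)]))
E
```

View pics/c9.png

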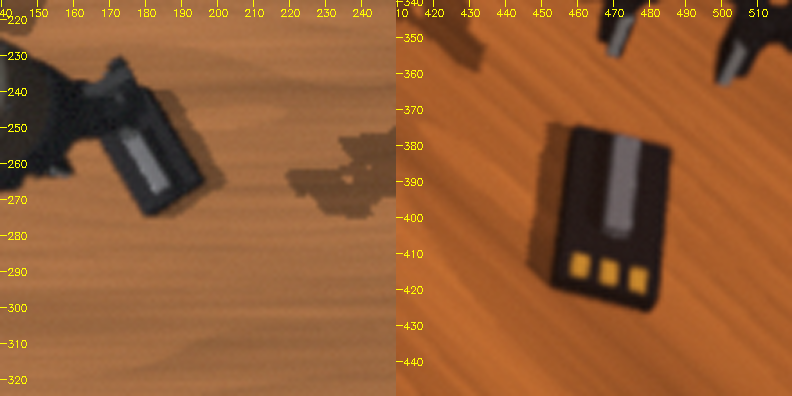

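```bash
python3 - <<'E'
from h import *
c=onplane("scene",(468.7,415.1),20);a=onplane("scene",(471.2,403.9),32);b=onplane("scene",(473.7,377.8),32)
k1=onplane("scene",(460.6,413.1),20);k2=onplane("scene",(476.7,417.3),20)
print(c,a,b,(a+b)/2,np.arctan2(*(a-b)[::-1]),np.arctan2(-(k2-k1)[0],(k2-k1)[1]),np.arctan2(*(c-b)[::-1]),tri((468.7,415.1),(172.5,245.1)))
E
python3 jog.py '[4.8, -1, 40, 0, 0.012, 0, 4.8, -1, 80, 0, 0.012, 0, 4.8, -1, 83, 0, 0.012, 0, 4.8, -1, 83, 0, 0.012, 0]'; python3 to.py 519 408.2 39.5 .54
```

```text
[560.66131729 435.45512195] [545.94223919 426.50868148] [499.26325042 395.87940666] [522.60274481 411.19404407] 0.5806992766625656 0.5611878899094725 0.5725527018044115 (array([560.13668004, 435.2400701 ,  18.9037887 ]), np.float64(0.046186291137644275))
clock: 13.65
position: [520.1, 408.9, 80.7]
ee_rot: [0.964, 0.266, 0.0, -0.001]
contact_force: [0.6, 1.0, 0.4]
gripper_width: 45.0
grasp_force: 0.0
d [-1.3  0.1 41.2] rot [-0.002 -0.001 -0.001] j [ 0.91  0.59 -0.09 -0.   -0.88  1.2 ]
```

```bash
python3 jog.py '[0, -1, 25, 0, 0, -0.01, 0, -1, 38, 0, 0, -0.01, 0, -1, 38, 0, 0, -0.01, 0, -1, 38, 0, 0, -0.01, 0, -1, 38, 0, 0, -0.01]'; python3 to.py 519.5 409.5 41 .55; python3 jog.py '[0, 0, 0, 0, 0, 0, 0, 0, 0, 0, 0, 0, 0, 0, 0, 0, 0, 0, 0, 0, 0, 0, 0, 0, 0, 0, 0, 0, 0, 0, 0, 0, 0, 0, 0, 0]' 0;python3 to.py 519.5 409.5 41 .55
```

```text
clock: 14.15
position: [520.0, 411.7, 44.3]
ee_rot: [0.963, 0.271, 0.002, -0.003]
contact_force: [-0.2, 0.3, -0.9]
gripper_width: 44.8
grasp_force: 0.0
d [-1.6  1.6  3.3] rot [-0.004 -0.005 -0.001] j [ 0.91  0.64 -0.12 -0.   -0.81  1.21]
clock: 14.75
position: [519.6, 411.3, 43.6]
ee_rot: [0.962, 0.271, 0.001, -0.002]
contact_force: [-1.2, -1.0, 5.6]
gripper_width: 11.7
grasp_force: 60.0
d [-1.   1.5  2.6] rot [-0.004 -0.003 -0.   ] j [ 0.91  0.64 -0.12 -0.   -0.81  1.21]
```

```bash
python3 jog.py '[0, 0, 0, 0, 0, 0, 0, 0, 0, 0, 0, 0, 0, 0, 2.5, 0, 0, 0, 0, 0, 3, 0, 0, 0, 0, 0, 3, 0, 0, 0]' 30; python3 jog.py '[0, 0, 0, 0, 0, 0, 0, 0, 0, 0, 0, 0, 0, 0, 0, 0, 0, 0, 0, 0, 0, 0, 0, 0, 0, 0, 0, 0, 0, 0]' 0;python3 jog.py '[0, 0, -40, 0, 0, 0, 0, 0, -80, 0, 0, 0, 0, 0, -120, 0, 0, 0, 0, 0, -120, 0, 0, 0]'; python3 to.py 514.5 42 165 -0.11
```

```text
clock: 15.25
position: [519.1, 410.8, 39.1]
ee_rot: [0.963, 0.271, 0.0, -0.002]
contact_force: [0.1, -0.4, 0.2]
gripper_width: 29.9
grasp_force: 0.0
clock: 15.75
position: [519.3, 411.1, 39.7]
ee_rot: [0.963, 0.271, 0.001, -0.002]
contact_force: [-0.1, 0.9, 1.3]
gripper_width: 12.1
grasp_force: 61.0
clock: 16.15
position: [522.0, 412.9, 166.8]
ee_rot: [0.962, 0.272, 0.006, -0.005]
contact_force: [-0.1, -0.3, -0.7]
gripper_width: 11.7
grasp_force: 60.9
d [-200.3  312.2   -3.1] rot [-0.011 -0.012  0.66 ] j [ 0.91  0.51 -0.01 -0.   -1.04  1.21]
```

```bash
python3 jog.py '[-200, 312, -3, -0.011, -0.012, 0.66, -200, 312, -3, -0.011, -0.012, 0.66, -200, 312, -3, -0.011, -0.012, 0.66, -200, 312, -3, -0.011, -0.012, 0.66, -200, 312, -3, -0.011, -0.012, 0.66, -200, 312, -3, -0.011, -0.012, 0.66, -200, 312, -3, -0.011, -0.012, 0.66, -200, 312, -3, -0.011, -0.012, 0.66, -200, 312, -3, -0.011, -0.012, 0.66, -200, 312, -3, -0.011, -0.012, 0.66]' ; python3 to.py 514.5 42 105 -0.11
```

```text
clock: 17.15
position: [511.3, 39.6, 160.7]
ee_rot: [0.998, -0.056, -0.005, 0.005]
contact_force: [0.2, 0.3, -2.4]
gripper_width: 11.9
grasp_force: 60.8
d [ 3.4 -3.3 55.6] rot [ 0.01   0.009 -0.002] j [ 0.4   0.29 -0.38  0.01 -0.91  1.06]
```

```bash
python3 jog.py '[3.4, -3.3, 20, 0.01, 0.009, 0, 3.4, -3.3, 40, 0.01, 0.009, 0, 3.4, -3.3, 54, 0.01, 0.009, 0, 3.4, -3.3, 54, 0.01, 0.009, 0, 3.4, -3.3, 54, 0.01, 0.009, 0]'; python3 to.py 514.5 42 86 -0.11
```

```text
clock: 17.65
position: [515.1, 43.4, 107.1]
ee_rot: [0.999, -0.055, 0.0, 0.0]
contact_force: [-0.2, 0.4, -1.6]
gripper_width: 12.1
grasp_force: 60.8
d [-0.5  1.4 21.1] rot [ 0.    -0.001  0.001] j [ 0.4   0.36 -0.44  0.   -0.77  1.06]
```

```bash
python3 jog.py '[-0.5, 1.4, 8, 0, 0, 0, -0.5, 1.4, 16, 0, 0, 0, -0.5, 1.4, 21, 0, 0, 0, -0.5, 1.4, 22, 0, 0, 0, -0.5, 1.4, 22, 0, 0, 0]'; python3 jog.py '[0, 0, 0, 0, 0, 0, 0, 0, 0, 0, 0, 0, 0, 0, 0, 0, 0, 0, 0, 0, -10, 0, 0, 0, 0, 0, -50, 0, 0, 0, 0, 0, -100, 0, 0, 0, 0, 0, -120, 0, 0, 0, 0, 0, -120, 0, 0, 0]' 32;python3 to.py 464 -106.5 150 -1.68
```

```text
clock: 18.15
position: [513.9, 40.9, 85.6]
ee_rot: [0.998, -0.055, 0.0, 0.0]
contact_force: [-3.4, 0.4, 4.1]
gripper_width: 12.2
grasp_force: 61.5
clock: 18.95
position: [516.3, 41.7, 209.9]
ee_rot: [0.998, -0.055, 0.005, -0.002]
contact_force: [-0.2, -1.2, -1.0]
gripper_width: 32.2
grasp_force: 0.0
d [-36.3 153.3  59. ] rot [-0.011 -0.005  1.57 ] j [ 0.4   0.23 -0.32  0.   -1.01  1.06]
```

```bash
python3 jog.py '[-36, 153, 59, -0.011, -0.005, 1.57, -36, 153, 59, -0.011, -0.005, 1.57, -36, 153, 59, -0.011, -0.005, 1.57, -36, 153, 59, -0.011, -0.005, 1.57, -36, 153, 59, -0.011, -0.005, 1.57, -36, 153, 59, -0.011, -0.005, 1.57, -36, 153, 59, -0.011, -0.005, 1.57, -36, 153, 59, -0.011, -0.005, 1.57, -36, 153, 59, -0.011, -0.005, 1.57, -36, 153, 59, -0.011, -0.005, 1.57]' 45;python3 jog.py '[0, 0, 0, -0.011, -0.005, 0.07]';python3 to.py 463.5 -106.5 22.5 -1.68
python3 - <<'E'
from h import *
t=arm.get_image("top");s=arm.get_image("scene");cv2.imwrite("pics/top3.png",t)
cv2.imwrite("pics/c10.png",np.hstack([crop(t,262,195,100,100,3.9),crop(s,280,210,100,100,3.9)]))
E
```

```text
clock: 19.95
position: [460.7, -107.1, 145.3]
ee_rot: [-0.69, 0.723, 0.003, -0.005]
contact_force: [-0.3, 0.2, -0.1]
gripper_width: 44.8
grasp_force: 0.0
clock: 20.05
position: [460.3, -107.0, 145.3]
ee_rot: [-0.665, 0.746, 0.008, -0.007]
contact_force: [-0.2, 0.2, -0.9]
gripper_width: 45.2
grasp_force: 0.0
d [ -0.8  -5.8 122.7] rot [ 0.022  0.    -0.005] j [ 0.11  0.25 -0.48 -0.01 -0.86 -0.22]
```

View pics/c10.png

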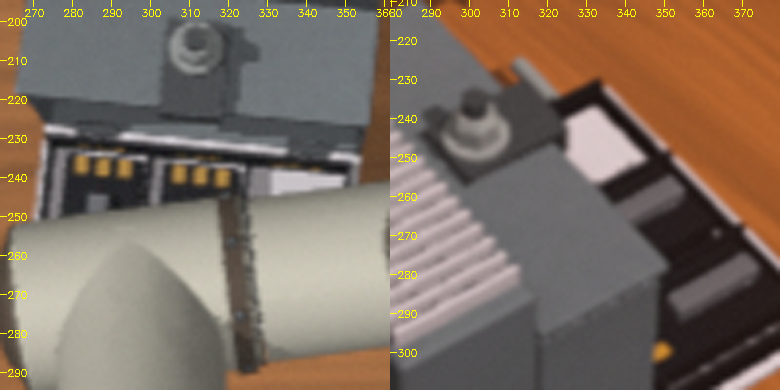

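```bash
python3 jog.py '[-0.8, -5.8, 50, 0.022, 0, 0, -0.8, -5.8, 100, 0.022, 0, 0, -0.8, -5.8, 120, 0.022, 0, 0, -0.8, -5.8, 120, 0.022, 0, 0, -0.8, -5.8, 120, 0.022, 0, 0]';python3 to.py 463.5 -106.5 22.5 -1.68
```

```text
clock: 20.65
position: [465.2, -106.6, 26.1]
ee_rot: [-0.668, 0.744, -0.001, 0.001]
contact_force: [0.3, -0.5, -0.2]
gripper_width: 44.8
grasp_force: 0.0
d [0.1 1.7 3.6] rot [-0.002  0.     0.   ] j [ 0.12  0.44 -0.61  0.   -0.52 -0.23]
```

```bash
python3 jog.py '[0, 1.7, 2, 0, 0, 0, 0, 1.7, 2, 0, 0, 0]'; python3 jog.py '[0, 0, 0, 0, 0, 0, 0, 0, 0, 0, 0, 0, 0, 0, 0, 0, 0, 0, 0, 0, 0, 0, 0, 0, 0, 0, 0, 0, 0, 0, 0, 0, 0, 0, 0, 0]' 0;python3 to.py 463.5 -106.5 22.5 -1.68
```

```text
clock: 20.85
position: [463.8, -106.3, 25.2]
ee_rot: [-0.667, 0.745, -0.001, 0.002]
contact_force: [0.2, -0.3, 0.5]
gripper_width: 45.2
grasp_force: 0.0
clock: 21.45
position: [463.6, -106.3, 24.7]
ee_rot: [-0.667, 0.745, -0.001, 0.001]
contact_force: [-1.0, 1.2, 6.2]
gripper_width: 9.9
grasp_force: 58.5
d [0.2 0.1 2.2] rot [-0.003  0.001 -0.001] j [ 0.12  0.44 -0.62  0.   -0.51 -0.23]
```

```bash
python3 jog.py '[0, 1.2, -8.7, 0, 0, 0, 0, 1.8, -17.4, 0, 0, 0, 0, 1.6, -26.2, 0, 0, 0, 0, 0.8, -35, 0, 0, 0, 0, -0.7, -43.6, 0, 0, 0, 0, -2.9, -52, 0, 0, 0, 0, -5.8, -60.4, 0, 0, 0, 0, -9.3, -68.5, 0, 0, 0, 0, -13.4, -76.2, 0, 0, 0, 0, -18, -83.6, 0, 0, 0]'
```

```text
clock: 22.45
position: [478.3, -108.1, 107.4]
ee_rot: [-0.667, 0.745, 0.002, -0.001]
contact_force: [-4.8, 5.9, -6.8]
gripper_width: 10.1
grasp_force: 58.5
```

```bash
python3 jog.py '[0, -5.4, -7.1, 0, 0, 0, 0, -11.1, -13.6, 0, 0, 0, 0, -17.5, -19.7, 0, 0, 0, 0, -24.2, -25.3, 0, 0, 0, 0, -31.4, -30.4, 0, 0, 0, 0, -39, -34.8, 0, 0, 0, 0, -47, -38.7, 0, 0, 0, 0, -55, -42, 0, 0, 0, 0, -63.4, -44.5, 0, 0, 0, 0, -72, -46, 0, 0, 0]'; python3 jog.py '[0, -2, 0, 0, 0, 0, 0, -4, 0, 0, 0, 0, 0, -4, 0, 0, 0, 0, 0, -4, 0, 0, 0, 0]'
```

```text
clock: 23.45
position: [552.5, -116.6, 159.7]
ee_rot: [-0.668, 0.744, -0.002, 0.001]
contact_force: [-9.0, 6.5, 19.4]
gripper_width: 9.4
grasp_force: 61.1
clock: 23.85
position: [553.2, -116.7, 159.7]
ee_rot: [-0.668, 0.745, 0.001, -0.002]
contact_force: [-16.4, 9.2, 26.1]
gripper_width: 9.7
grasp_force: 61.8
```

```bash
python3 jog.py '[0, 0, 0, 0, 0, 0, 0, 0, 0, 0, 0, 0, 0, 0, 0, 0, 0, 0, 0, 0, -40, 0, 0, 0, 0, 0, -80, 0, 0, 0, 0, 0, -80, 0, 0, 0]' 45;python3 - <<'E'
from h import *
# ring & tail from top/scene
t4=lambda x,y:(x/5-.5+410,y/5-.5+215); s5=lambda x,y:(x/5-.5+190,y/5-.5+140)
rt=onplane("top",t4(120,119),22);rs=onplane("scene",s5(236,346),22)
h1=onplane("top",t4(123,170),19);h2=onplane("top",t4(141,400),19)
j=onplane("top",t4(146,463),19)
print(rt,rs,h1,h2,j,np.arctan2(*(h1-h2)[::-1]),np.arctan2(*(rt-j)[::-1]),np.hypot(*(rt-j)))
E
python3 chk.py;python3 to.py 442 -305 130 .04
```

```text
clock: 24.45
position: [560.0, -117.5, 240.2]
ee_rot: [-0.668, 0.745, -0.006, 0.005]
contact_force: [0.4, -0.2, -0.2]
gripper_width: 45.0
grasp_force: 0.0
[ 566.67302381 -300.71768648] [ 565.83784746 -302.4331325 ] [ 538.28145375 -301.61054671] [ 410.39985364 -305.40850201] [ 375.93273036 -306.56139175] 0.029690270111695418 0.030627393145056442 190.82978916802043
packA [(46.7, 1510), (29.1, 779)]
wrench [(14.3, 580), (11.6, 541)]
d [199.6  96.  106. ] rot [-0.008 -0.008 -1.721] j [ 0.08  0.3  -0.15  0.   -1.11 -0.19]
```

```bash
python3 jog.py '[200, 96, 80, -0.008, -0.008, -1.71, 200, 96, 80, -0.008, -0.008, -1.71, 200, 96, 80, -0.008, -0.008, -1.71, 200, 96, 80, -0.008, -0.008, -1.71, 200, 96, 80, -0.008, -0.008, -1.71, 200, 96, 80, -0.008, -0.008, -1.71, 200, 96, 80, -0.008, -0.008, -1.71, 200, 96, 80, -0.008, -0.008, -1.71, 200, 96, 80, -0.008, -0.008, -1.71, 200, 96, 80, -0.008, -0.008, -1.71]' 40;python3 jog.py '[0, 0, 0, 0, 0, -0.15, 0, 0, 0, 0, 0, -0.21]';python3 to.py 441.5 -304.7 60 .03
python3 - <<'E'
from h import *
t=arm.get_image("top");s=arm.get_image("scene");cv2.imwrite("pics/top4.png",t);cv2.imwrite("pics/scene4.png",s)
cv2.imwrite("pics/c11.png",np.hstack([crop(t,405,215,100,110,3.9),crop(s,205,150,100,110,3.9)]))
E
```

```text
clock: 25.5
position: [438.4, -305.1, 152.2]
ee_rot: [0.995, -0.103, -0.005, -0.001]
contact_force: [0.7, -0.4, 0.3]
gripper_width: 40.2
grasp_force: 0.0
clock: 25.7
position: [438.5, -305.0, 152.2]
ee_rot: [1.0, 0.001, -0.004, -0.001]
contact_force: [0.5, 0.2, -0.6]
gripper_width: 39.8
grasp_force: 0.0
d [ 3.8 -0.1 92.2] rot [-0.002  0.009 -0.029] j [-0.3   0.33 -0.34  0.   -0.91  1.88]
```

View pics/c11.png

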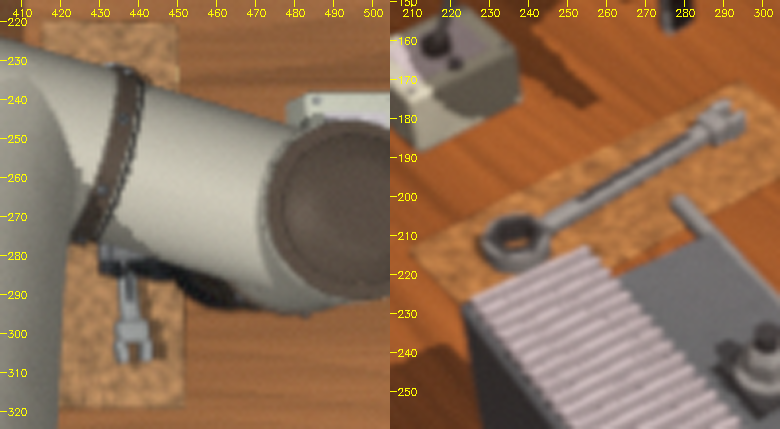

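```bash
python3 jog.py '[3.8, 0, 50, 0, 0.009, -0.029, 3.8, 0, 92, 0, 0.009, -0.029, 3.8, 0, 92, 0, 0.009, -0.029, 3.8, 0, 92, 0, 0.009, -0.029]';python3 to.py 441.5 -304.7 22.5 .03
```

```text
clock: 26.2
position: [442.2, -305.1, 61.3]
ee_rot: [1.0, 0.013, 0.0, -0.001]
contact_force: [0.8, -0.1, 0.4]
gripper_width: 40.1
grasp_force: 0.0
d [-0.7 -0.3 38.8] rot [-0.002 -0.    -0.004] j [-0.3   0.45 -0.43 -0.   -0.69  1.9 ]
```

```bash
python3 jog.py '[-0.7, -0.4, 25, 0, 0, -0.004, -0.7, -0.4, 37.5, 0, 0, -0.004, -0.7, -0.4, 37.5, 0, 0, -0.004, -0.7, -0.4, 37.5, 0, 0, -0.004]';python3 to.py 441.5 -304.7 22.5 .03;python3 jog.py '[0, 0, 0, 0, 0, 0, 0, 0, 0, 0, 0, 0, 0, 0, 0, 0, 0, 0, 0, 0, 0, 0, 0, 0, 0, 0, 0, 0, 0, 0]' 0;python3 to.py 441.5 -304.7 22.5 .03
```

```text
clock: 26.6
position: [442.4, -304.7, 25.2]
ee_rot: [1.0, 0.015, 0.002, -0.0]
contact_force: [-0.3, -0.1, 0.1]
gripper_width: 40.3
grasp_force: 0.0
d [-0.9 -0.1  2.7] rot [-0.001 -0.004  0.001] j [-0.3   0.51 -0.46 -0.   -0.6   1.91]
clock: 27.1
position: [442.2, -304.6, 25.3]
ee_rot: [1.0, 0.016, 0.002, -0.0]
contact_force: [-1.8, 1.0, 6.0]
gripper_width: 10.7
grasp_force: 60.5
d [-0.7  0.1  2.8] rot [-0.001 -0.004  0.001] j [-0.3   0.51 -0.46 -0.   -0.6   1.91]
```

```bash
python3 jog.py '[0, 0, -30, 0, 0, 0, 0, 0, -70, 0, 0, 0, 0, 0, -115, 0, 0, 0, 0, 0, -160, 0, 0, 0, 0, 0, -205, 0, 0, 0, 0, 0, -250, 0, 0, 0, 0, 0, -250, 0, 0, 0]'; python3 to.py 577 -85 275 1.2
```

```text
clock: 27.8
position: [443.4, -306.3, 281.1]
ee_rot: [1.0, 0.016, 0.007, 0.002]
contact_force: [0.6, -1.0, -3.0]
gripper_width: 11.2
grasp_force: 59.5
d [ 140.3 -217.1    7. ] rot [ 0.013 -0.01  -1.169] j [-0.3   0.21 -0.16 -0.   -1.19  1.91]
```

```bash
python3 jog.py '[28, -43, 3, 0.005, -0.003, -0.15, 56, -87, 4, 0.01, -0.006, -0.3, 84, -130, 5, 0.013, -0.01, -0.45, 112, -174, 6, 0.013, -0.01, -0.6, 140, -217, 7, 0.013, -0.01, -0.75, 140, -217, 7, 0.013, -0.01, -0.9, 140, -217, 7, 0.013, -0.01, -1.05, 140, -217, 7, 0.013, -0.01, -1.17, 140, -217, 7, 0.013, -0.01, -1.17]'; python3 - <<'E'
from h import *
np.set_printoptions(precision=2,suppress=True)
p,r,s=pose();print("ring underside if r=124.3:",p+r.apply([124.3,0,21.3]),"tool x",r.as_matrix()[:,0],"z",r.as_matrix()[:,2])
t=arm.get_image("top");q=arm.get_image("scene");cv2.imwrite("pics/top5.png",t);cv2.imwrite("pics/scene5.png",q)
cv2.imwrite("pics/c12.png",np.hstack([crop(t,285,180,50,60,7.8),crop(q,280,195,50,60,7.8)]))
E
```

```text
clock: 28.7
position: [573.4, -83.2, 265.7]
ee_rot: [0.825, 0.565, -0.005, -0.007]
contact_force: [-0.3, -0.2, -3.8]
gripper_width: 11.4
grasp_force: 59.6
ring underside if r=124.3: [618.02  32.83 244.45] tool x [0.36 0.93 0.  ] z [-0.02  0.01 -1.  ]
```

View pics/c12.png

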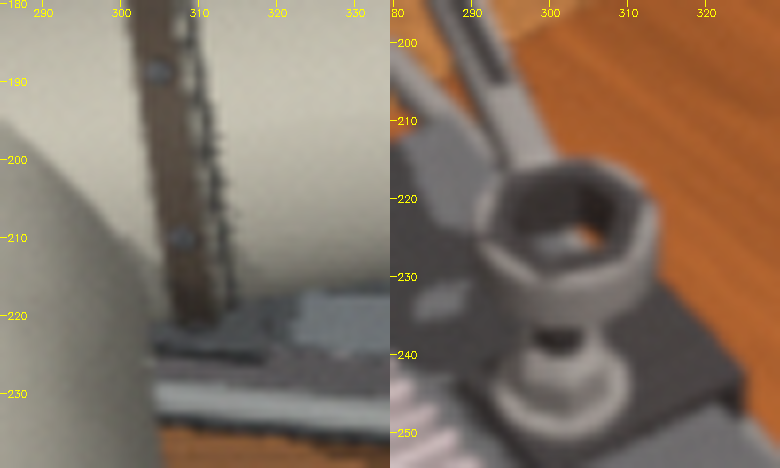

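```bash
python3 - <<'E'
from h import *
np.set_printoptions(precision=2,suppress=True)
p,r,s=pose();o=p+r.apply([124.3,0,21.3]);top=p+r.apply([124.3,0,3.3])
f=lambda q:(q+.5-[280,195])*7.8+[390,0]
print("ring top pred crop",f(proj("scene",top)[0]),top)
for dx in(5,): print("dx",f(proj("scene",top+[5,0,0])[0]),"dy",f(proj("scene",top+[0,5,0])[0]))
for z in(195,199,215):print("nut",z,f(proj("scene",[622,30.7,z])[0]))
# ring outline rendered
a=np.linspace(0,2*np.pi,60);c=proj("scene",top+np.c_[22.5*np.cos(a),22.5*np.sin(a),0*a]);c=f(c);print("pred ring extents",c.min(0),c.max(0))
c=f(proj("scene",np.array([622,30.7,199])+np.c_[16.5*np.cos(a),16.5*np.sin(a),0*a]));print("flange ext",c.min(0),c.max(0))
E
```

```text
ring top pred crop [567.8  208.03] [618.93  32.15 263.23]
dx [551.59 217.83] dy [581.32 219.27]
nut 195 [560.97 404.57]
nut 199 [560.58 393.72]
nut 215 [558.99 349.7 ]
pred ring extents [473.1  142.25] [662.53 276.04]
flange ext [494.22 345.35] [626.98 443.23]
```

```bash
python3 to.py 577 -85.2 258 1.2
```

```text
d [-0.3  3.8  8.4] rot [-0.016 -0.001 -0.002] j [ 0.13  0.3  -0.06 -0.01 -1.22  2.64]
```

```bash
python3 jog.py '[-0.3, 3.8, 4, -0.016, 0, 0, -0.3, 3.8, 8, -0.016, 0, 0, -0.3, 3.8, 8, -0.016, 0, 0, -0.3, 3.8, 8, -0.016, 0, 0]'; python3 to.py 577 -85.2 240 1.2
```

```text
clock: 29.2
position: [577.5, -85.4, 259.4]
ee_rot: [0.825, 0.565, 0.001, 0.0]
contact_force: [-0.3, -0.7, -2.7]
gripper_width: 10.9
grasp_force: 59.5
d [-0.  -0.5 19.4] rot [ 0.002 -0.001 -0.   ] j [ 0.13  0.31 -0.08 -0.   -1.18  2.64]
```

```bash
python3 jog.py '[0, -0.5, 8, 0, 0, 0, 0, -0.5, 16, 0, 0, 0, 0, -0.5, 19, 0, 0, 0, 0, -0.5, 19, 0, 0, 0]'|sed -n '2p;4p';for i in 1; do python3 jog.py '[0, 0, 2, 0, 0, 0, 0, 0, 2, 0, 0, 0]' |sed -n '2p;4p'; python3 jog.py '[0, 0, 2, 0, 0, 0, 0, 0, 2, 0, 0, 0]' |sed -n '2p;4p'; python3 jog.py '[0, 0, 2, 0, 0, 0, 0, 0, 2, 0, 0, 0]'|sed -n '2p;4p'; done; python3 -c "from h import *;print(pose()[2]['wrist_torque'])"; python3 to.py 577 -85.2 240 1.2
```

```text
position: [576.8, -85.0, 239.7]
contact_force: [-0.4, 0.3, -3.0]
position: [577.3, -85.0, 238.7]
contact_force: [-0.4, -0.1, -2.5]
position: [577.4, -84.9, 236.9]
contact_force: [-1.4, 0.7, -1.2]
position: [577.5, -84.9, 235.0]
contact_force: [-1.4, 0.7, -0.4]
[0.55631086 0.21209097 0.14521211]
d [-0.4 -0.4 -5. ] rot [ 0.003 -0.002  0.001] j [ 0.13  0.32 -0.12 -0.   -1.12  2.64]
```

```bash
S='sed -n 2p;4p'; python3 jog.py '[0.15, -6.2, 1, 0, 0, 0.05, 0.62, -12.4, 1, 0, 0, 0.1]'|sed -n '2p;4p'; for i in 1; do python3 jog.py '[0.15, -6.2, 0, 0, 0, 0.05, 0.62, -12.4, 0, 0, 0, 0.1]'|sed -n '2p;4p';python3 jog.py '[0.15, -6.2, 0, 0, 0, 0.05, 0.62, -12.4, 0, 0, 0, 0.1]'|sed -n '2p;4p';python3 jog.py '[0.15, -6.2, 0, 0, 0, 0.05, 0.62, -12.4, 0, 0, 0, 0.1]'|sed -n '2p;4p'; done;  python3 -c "from h import *;print(pose()[2]['wrist_torque'])"
```

```text
position: [565.9, -79.9, 234.0]
contact_force: [-1.1, 0.8, 1.2]
position: [555.1, -73.6, 234.1]
contact_force: [-1.4, 0.1, 0.0]
position: [544.9, -66.3, 234.0]
contact_force: [0.4, 1.8, 1.0]
position: [535.6, -58.0, 233.8]
contact_force: [-1.3, 2.1, -0.7]
[0.58357458 0.25627785 0.26821499]
```

```bash
for i in 1; do python3 jog.py '[0.15, -6.2, 0.5, 0, 0, 0.05, 0.62, -12.4, 0.5, 0, 0, 0.1]'|sed -n '2p;4p';python3 jog.py '[0.15, -6.2, 0, 0, 0, 0.05, 0.62, -12.4, 0, 0, 0, 0.1]'|sed -n '2p;4p';python3 jog.py '[0.15, -6.2, 0, 0, 0, 0.05, 0.62, -12.4, 0, 0, 0, 0.1]'|sed -n '2p;4p';python3 jog.py '[0.15, -6.2, 0, 0, 0, 0.05, 0.62, -12.4, 0, 0, 0, 0.1]'|sed -n '2p;4p'; python3 jog.py '[0.15, -6.2, 0, 0, 0, 0.05, 0.62, -12.4, 0, 0, 0, 0.1]'|sed -n '2p;4p';python3 jog.py '[0.15, -6.2, 0, 0, 0, 0.05, 0.62, -12.4, 0, 0, 0, 0.1]'|sed -n '2p;4p';python3 jog.py '[0.15, -6.2, 0, 0, 0, 0.05, 0.62, -12.4, 0, 0, 0, 0.1]'|sed -n '2p;4p';done;  python3 -c "from h import *;print(pose()[2]['wrist_torque'])"
```

```text
position: [526.9, -48.9, 232.9]
contact_force: [-0.1, 1.2, -1.7]
position: [519.1, -39.2, 232.5]
contact_force: [-0.2, 0.5, -2.9]
position: [512.5, -28.6, 232.4]
contact_force: [0.1, 0.7, -3.7]
position: [507.4, -17.2, 232.4]
contact_force: [0.2, 1.8, -3.8]
position: [503.1, -5.8, 232.5]
contact_force: [0.3, 0.1, -4.2]
position: [500.0, 6.0, 232.5]
contact_force: [0.5, -1.6, -4.2]
position: [498.1, 18.2, 232.5]
contact_force: [-1.1, -0.5, -3.3]
[-0.11775531  0.17243579  0.35001823]
```

```bash
for i in 1; do python3 jog.py '[0, 0, 3, 0, 0, 0, 0, 0, 3, 0, 0, 0]'|sed -n '2p;4p';python3 jog.py '[0, 0, 3, 0, 0, 0, 0, 0, 3, 0, 0, 0]'|sed -n '2p;4p';python3 jog.py '[0, 0, 3, 0, 0, 0, 0, 0, 3, 0, 0, 0]'|sed -n '2p;4p';  python3 -c "from h import *;print(pose()[2]['wrist_torque'])"; done
```

```text
position: [498.0, 17.9, 229.8]
contact_force: [-3.7, -0.1, -0.3]
position: [498.1, 17.8, 227.3]
contact_force: [-5.5, -0.2, 4.0]
position: [497.8, 17.7, 224.3]
contact_force: [-6.8, 0.1, 3.7]
[-1.02046224e-04  1.27723471e+00  2.68445965e-01]
```

```bash
for i in 1; do python3 jog.py '[-1, 0, 0, 0, 0, 0, -1, 0, 0, 0, 0, 0]'|sed -n '2p;4p';python3 jog.py '[-1, 0, 0, 0, 0, 0, -1, 0, 0, 0, 0, 0]'|sed -n '2p;4p'; python3 jog.py '[0, -6.2, 0, 0, 0, 0.05, 0.6, -12.4, 0, 0, 0, 0.1]'|sed -n '2p;4p'; python3 -c "from h import *;print(pose()[2]['wrist_torque'])"; done
```

```text
position: [497.7, 17.8, 224.6]
contact_force: [-3.8, -1.6, 2.4]
position: [497.6, 18.1, 224.6]
contact_force: [-1.6, -0.6, 1.9]
position: [496.8, 30.5, 224.5]
contact_force: [-2.2, -1.8, 1.7]
[-0.37645599  0.03329578  0.21338904]
```

```bash
for i in 1; do python3 jog.py '[0, 0, 2, 0, 0, 0, 0, 0, 2, 0, 0, 0]'|sed -n '2p;4p';python3 jog.py '[0, 0, 2, 0, 0, 0, 0, 0, 2, 0, 0, 0]'|sed -n '2p;4p'; python3 jog.py '[0, -6.2, 0, 0, 0, 0.05, 0.6, -12.4, 0, 0, 0, 0.1]'|sed -n '2p;4p'; python3 jog.py '[-1, 0, 0, 0, 0, 0, -2, 0, 0, 0, 0, 0, -2, 0, 0, 0, 0, 0]'|sed -n '2p;4p';python3 jog.py '[2, 0, 0, 0, 0, 0, 4, 0, 0, 0, 0, 0, 4, 0, 0, 0, 0, 0]'|sed -n '2p;4p'; python3 -c "from h import *;print(pose()[2]['wrist_torque'])"; done
```

```text
position: [496.6, 30.5, 222.2]
contact_force: [-1.9, -2.3, 2.6]
position: [496.4, 30.4, 220.0]
contact_force: [-1.5, -1.1, 3.6]
position: [496.8, 42.8, 220.1]
contact_force: [-1.3, -0.0, 3.3]
position: [496.5, 43.2, 220.7]
contact_force: [3.8, -3.5, 1.6]
position: [496.8, 42.4, 219.0]
contact_force: [-5.1, 0.3, 3.1]
[-0.05495676  0.91765409  0.20155808]
```

```bash
python3 jog.py '[-1.5, -16.1, 0, 0, 0, 0.13, 1.7, -32, 0, 0, 0, 0.26, 6.8, -47.3, 0, 0, 0, 0.39, 13.9, -61.8, 0, 0, 0, 0.52, 22.8, -75.2, 0, 0, 0, 0.65, 33.4, -87.4, 0, 0, 0, 0.78, 45.5, -98.1, 0, 0, 0, 0.91, 59, -107.2, 0, 0, 0, 1.04, 73.3, -114.5, 0, 0, 0, 1.17, 88.5, -119.8, 0, 0, 0, 1.3]';python3 - <<'E'
from h import *
np.set_printoptions(precision=2,suppress=True)
p,r,s=pose();print(p,s["wrist_torque"],s["contact_force"],"ring",p+r.apply([124.3,0,21.3]),"x",r.as_matrix()[:,0],s["joints"])
E
```

```text
clock: 35.8
position: [598.4, 154.8, 219.3]
ee_rot: [0.764, -0.646, -0.0, -0.001]
contact_force: [-0.3, 3.3, 1.3]
gripper_width: 11.3
grasp_force: 60.2
[598.37 154.75 219.26] [0.43 0.29 0.28] [-0.31  3.26  1.27] ring [619.08  32.23 197.75] x [ 0.17 -0.99 -0.  ] [ 0.51  0.39 -0.05 -0.   -1.12 -0.35]
```

```bash
cat > st.py <<'E'
from h import *
np.set_printoptions(precision=2,suppress=True)
p,r,s=pose();X=r.as_matrix()[:,0];print("p",p,"T",s["wrist_torque"],"F",s["contact_force"],"Ftool",r.inv().apply(s["contact_force"]),"ring",p+r.apply([124.3,0,21.3]),"yaw",np.arctan2(X[1],X[0]),"tilt",r.as_matrix()[:2,2],"w",s["gripper_width"],"j6",s["joints"][5])
E
python3 jog.py '[1, 16.1, 0, 0, 0, -0.13, 4.2, 32, 0, 0, 0, -0.26, 9.3, 47.3, 0, 0, 0, -0.39, 16.4, 61.8, 0, 0, 0, -0.52, 25.3, 75.2, 0, 0, 0, -0.65, 35.9, 87.4, 0, 0, 0, -0.78, 48, 98.1, 0, 0, 0, -0.91, 61.4, 107.2, 0, 0, 0, -1.04, 75.8, 114.5, 0, 0, 0, -1.17, 91, 119.8, 0, 0, 0, -1.3]' >/dev/null; python3 st.py
```

```text
p [496.4   42.85 219.65] T [-0.25 -1.18 -0.1 ] F [ 4.07 -1.05 -0.6 ] Ftool [4.15 0.66 0.61] ring [620.24  31.19 198.83] yaw -0.09424124021890828 tilt [0. 0.] w 11.032901077555218 j6 1.063622989248426
```

```bash
python3 jog.py '[2, 16.1, 0, 0, 0, -0.13, 5.2, 32, 0, 0, 0, -0.26, 10.3, 47.3, 0, 0, 0, -0.39, 17.4, 61.8, 0, 0, 0, -0.52, 26.3, 75.2, 0, 0, 0, -0.65, 36.9, 87.4, 0, 0, 0, -0.78, 49, 98.1, 0, 0, 0, -0.91, 62.4, 107.2, 0, 0, 0, -1.04, 76.8, 114.5, 0, 0, 0, -1.17, 92, 119.8, 0, 0, 0, -1.3]' >/dev/null; python3 st.py
```

```text
p [576.2  -84.98 218.28] T [ 0.89 -0.78 -0.22] F [ 2.39  2.33 -2.54] Ftool [3.03 1.39 2.56] ring [620.85  31.09 197.38] yaw 1.203690261541925 tilt [0. 0.] w 11.100472778544853 j6 2.6456545590659193
```

```bash
python3 jog.py '[1, -16.1, 1, 0, 0, 0.13, 4.2, -32, 1, 0, 0, 0.26, 9.3, -47.3, 1, 0, 0, 0.39, 16.4, -61.8, 1, 0, 0, 0.52, 25.3, -75.2, 1, 0, 0, 0.65, 35.9, -87.4, 1, 0, 0, 0.78, 48, -98.1, 1, 0, 0, 0.91, 61.4, -107.2, 1, 0, 0, 1.04, 75.8, -114.5, 1, 0, 0, 1.17, 91, -119.8, 1, 0, 0, 1.3]'>/dev/null; python3 st.py; python3 jog.py '[1, -16.1, 1, 0, 0, 0.13, 4.2, -32, 1, 0, 0, 0.26, 9.3, -47.3, 1, 0, 0, 0.39, 16.4, -61.8, 1, 0, 0, 0.52, 25.3, -75.2, 1, 0, 0, 0.65, 35.9, -87.4, 1, 0, 0, 0.78, 48, -98.1, 1, 0, 0, 0.91, 61.4, -107.2, 1, 0, 0, 1.04, 75.8, -114.5, 1, 0, 0, 1.17, 91, -119.8, 1, 0, 0, 1.3]'>/dev/null; python3 st.py
```

```text
p [496.6   43.41 217.59] T [-0.56 -1.17  0.18] F [ 4.04 -1.67 -3.91] Ftool [4.19 1.24 3.92] ring [620.24  30.39 196.43] yaw -0.10503007123145675 tilt [0. 0.] w 10.6523544684964 j6 1.0522146971130983
p [598.46 154.67 215.97] T [0.69 0.37 0.22] F [-1.55  2.37 -2.32] Ftool [-2.59  1.14  2.33] ring [619.04  32.13 194.39] yaw -1.404105019965901 tilt [-0.  0.] w 10.906892363778383 j6 -0.34513752126170927
```

```bash
python3 jog.py '[1, 16.1, 0, 0, 0, -0.13, 4.2, 32, 0, 0, 0, -0.26, 9.3, 47.3, 0, 0, 0, -0.39, 16.4, 61.8, 0, 0, 0, -0.52, 25.3, 75.2, 0, 0, 0, -0.65, 35.9, 87.4, 0, 0, 0, -0.78, 48, 98.1, 0, 0, 0, -0.91, 61.4, 107.2, 0, 0, 0, -1.04, 75.8, 114.5, 0, 0, 0, -1.17, 91, 119.8, 0, 0, 0, -1.3]' >/dev/null; python3 st.py;python3 jog.py '[2, 16.1, 0, 0, 0, -0.13, 5.2, 32, 0, 0, 0, -0.26, 10.3, 47.3, 0, 0, 0, -0.39, 17.4, 61.8, 0, 0, 0, -0.52, 26.3, 75.2, 0, 0, 0, -0.65, 36.9, 87.4, 0, 0, 0, -0.78, 49, 98.1, 0, 0, 0, -0.91, 62.4, 107.2, 0, 0, 0, -1.04, 76.8, 114.5, 0, 0, 0, -1.17, 92, 119.8, 0, 0, 0, -1.3]' >/dev/null; python3 st.py
```

```text
p [496.45  42.72 216.61] T [-0.05 -1.11  0.  ] F [ 5.76 -0.61 -3.53] Ftool [5.78 0.06 3.54] ring [620.23  31.   195.49] yaw -0.09472104898988382 tilt [0. 0.] w 10.978456735566782 j6 1.0645616615306177
p [576.67 -85.04 216.04] T [ 0.86 -0.63 -0.14] F [ 2.08  3.45 -2.76] Ftool [3.96 0.71 2.77] ring [621.26  31.05 195.09] yaw 1.2039894078912203 tilt [0. 0.] w 11.237653296054006 j6 2.6462336608799895
```

```bash
python3 jog.py '[1, -16.1, 0, 0, 0, 0.13, 4.2, -32, 0, 0, 0, 0.26, 9.3, -47.3, 0.5, 0, 0, 0.39, 16.4, -61.8, 0.5, 0, 0, 0.52, 25.3, -75.2, 0.5, 0, 0, 0.65]'>/dev/null; python3 st.py; python3 jog.py '[1, -16.1, 0, 0, 0, 0.13, 4.2, -32, 0, 0, 0, 0.26, 9.3, -47.3, 0, 0, 0, 0.39, 16.4, -61.8, 0, 0, 0, 0.52, 25.3, -75.2, 0, 0, 0, 0.65]'>/dev/null; python3 st.py
```

```text
p [514.97 -34.07 216.08] T [-0.07 -0.8   0.1 ] F [ 2.87 -0.67 -2.91] Ftool [2.1  2.06 2.91] ring [621.33  30.33 195.  ] yaw 0.5443871214197373 tilt [0. 0.] w 11.274206762496293 j6 1.8673463390805765
p [496.68  43.16 215.9 ] T [-0.36 -0.59  0.26] F [ 2.96 -1.69 -3.41] Ftool [3.12 1.37 3.41] ring [620.29  30.14 194.53] yaw -0.10503907258664227 tilt [-0.  0.] w 11.438090842956088 j6 1.0533746843100384
```

```bash
python3 jog.py '[1, -16.1, 0, 0, 0, 0.13, 4.2, -32, 0, 0, 0, 0.26, 9.3, -47.3, 0.5, 0, 0, 0.39, 16.4, -61.8, 0.5, 0, 0, 0.52, 25.3, -75.2, 0.5, 0, 0, 0.65]'>/dev/null; python3 st.py; python3 jog.py '[1, -16.1, 0, 0, 0, 0.13, 4.2, -32, 0, 0, 0, 0.26, 9.3, -47.3, 0, 0, 0, 0.39, 16.4, -61.8, 0, 0, 0, 0.52, 25.3, -75.2, 0, 0, 0, 0.65]'>/dev/null; python3 st.py
```

```text
p [528.64 115.78 214.96] T [0.11 0.28 0.32] F [-1.05 -0.29 -2.  ] Ftool [-0.56  0.92  2.01] ring [619.13  30.65 193.34] yaw -0.7545248287301571 tilt [-0.  0.] w 11.423626812000142 j6 0.3029794961839512
p [599.21 154.66 214.82] T [ 0.63 -0.29  0.06] F [ 0.82  2.9  -2.89] Ftool [-2.72 -1.3   2.89] ring [619.82  32.14 193.21] yaw -1.4039575961834756 tilt [-0.  0.] w 10.935406765180382 j6 -0.3442341851820086
```

```bash
python3 jog.py '[1, 16.1, 0, 0, 0, -0.13, 4.2, 32, 0, 0, 0, -0.26, 9.3, 47.3, 0, 0, 0, -0.39, 16.4, 61.8, 0, 0, 0, -0.52, 25.3, 75.2, 0, 0, 0, -0.65, 35.9, 87.4, 0, 0, 0, -0.78, 48, 98.1, 0, 0, 0, -0.91, 61.4, 107.2, 0, 0, 0, -1.04, 75.8, 114.5, 0, 0, 0, -1.17, 91, 119.8, 0, 0, 0, -1.3]' >/dev/null; python3 st.py;python3 jog.py '[2, 16.1, 0, 0, 0, -0.13, 5.2, 32, 0, 0, 0, -0.26, 10.3, 47.3, 0, 0, 0, -0.39, 17.4, 61.8, 0, 0, 0, -0.52, 26.3, 75.2, 0, 0, 0, -0.65, 36.9, 87.4, 0, 0, 0, -0.78, 49, 98.1, 0, 0, 0, -0.91, 62.4, 107.2, 0, 0, 0, -1.04, 76.8, 114.5, 0, 0, 0, -1.17, 92, 119.8, 0, 0, 0, -1.3]' >/dev/null; python3 st.py
```

```text
p [496.61  42.53 215.49] T [ 0.12 -0.75  0.04] F [ 3.01  0.28 -2.1 ] Ftool [ 2.97 -0.56  2.1 ] ring [620.36  30.84 194.19] yaw -0.09439980075031654 tilt [0. 0.] w 11.159361792003264 j6 1.0657890409925177
p [577.04 -85.21 214.88] T [ 0.94 -0.44 -0.06] F [ 1.26  3.82 -2.66] Ftool [ 4.01 -0.19  2.67] ring [621.57  30.89 193.88] yaw 1.2042749472372072 tilt [-0.  0.] w 11.552963914935631 j6 2.6470480950958293
```

```bash
python3 jog.py '[0.3, -9, 0, 0, 0, 0.07, 1, -16.1, 0, 0, 0, 0.13, 2.5, -25, 0, 0, 0, 0.2, 4.2, -32, 0, 0, 0, 0.26]'>/dev/null; python3 st.py; python3 jog.py '[0.3, -9, 0, 0, 0, 0.07, 1, -16.1, 0, 0, 0, 0.13, 2.5, -25, 0, 0, 0, 0.2, 4.2, -32, 0, 0, 0, 0.26]'>/dev/null; python3 st.py
```

```text
p [547.56 -69.53 214.83] T [ 0.17 -0.05  0.06] F [-0.85  0.98 -3.31] Ftool [ 0.29 -1.26  3.32] ring [621.18  30.64 193.61] yaw 0.936572040267617 tilt [-0.  0.] w 11.567784660269181 j6 2.3422627892708805
p [524.62 -47.42 215.19] T [-0.34 -0.36  0.1 ] F [ 2.21 -1.4  -3.17] Ftool [0.84 2.48 3.17] ring [621.48  30.49 193.94] yaw 0.6771694452376673 tilt [-0.  0.] w 11.221362018352517 j6 2.031242961743731
```

```bash
python3 jog.py '[0.3, -9, 0, 0, 0, 0.07, 1, -16.1, 0, 0, 0, 0.13, 2.5, -25, 0, 0, 0, 0.2, 4.2, -32, 0, 0, 0, 0.26]'>/dev/null; python3 st.py; python3 jog.py '[0.3, -9, 0, 0, 0, 0.07, 1, -16.1, 0, 0, 0, 0.13, 2.5, -25, 0, 0, 0, 0.2, 4.2, -32, 0, 0, 0, 0.26]'>/dev/null; python3 st.py;python3 jog.py '[0.3, -9, 0, 0, 0, 0.07, 1, -16.1, 0, 0, 0, 0.13, 2.5, -25, 0, 0, 0, 0.2, 4.2, -32, 0, 0, 0, 0.26]'>/dev/null; python3 st.py
```

```text
p [507.47 -19.89 215.1 ] T [ 0.13 -0.13  0.07] F [ 0.99  1.02 -2.32] Ftool [ 1.32 -0.53  2.32] ring [621.1   30.47 193.73] yaw 0.41689240661499716 tilt [-0.  0.] w 10.880616331187271 j6 1.7085503444563046
p [498.13  10.3  215.28] T [-0.83 -0.11  0.25] F [ 0.05 -2.06 -2.24] Ftool [-0.27  2.04  2.24] ring [620.84  29.82 193.73] yaw 0.15784277689856085 tilt [-0. -0.] w 11.221301945639757 j6 1.381331527890808
p [496.77  42.7  215.07] T [-0.55  0.15  0.24] F [ 0.44 -2.45 -1.98] Ftool [0.69 2.39 1.98] ring [620.35  29.99 193.41] yaw -0.10238318784936351 tilt [-0. -0.] w 11.231487252611826 j6 1.0571278021192942
```

```bash
python3 jog.py '[0.3, -9, 0, 0, 0, 0.07, 1, -16.1, 0, 0, 0, 0.13, 2.5, -25, 0, 0, 0, 0.2, 4.2, -32, 0, 0, 0, 0.26]'>/dev/null; python3 st.py; python3 jog.py '[0.3, -9, 0, 0, 0, 0.07, 1, -16.1, 0, 0, 0, 0.13, 2.5, -25, 0, 0, 0, 0.2, 4.2, -32, 0, 0, 0, 0.26]'>/dev/null; python3 st.py;python3 jog.py '[0.3, -9, 0, 0, 0, 0.07, 1, -16.1, 0, 0, 0, 0.13, 2.5, -25, 0, 0, 0, 0.2, 4.2, -32, 0, 0, 0, 0.26]'>/dev/null; python3 st.py;python3 jog.py '[0.3, -9, 0, 0, 0, 0.07, 1, -16.1, 0, 0, 0, 0.13, 2.5, -25, 0, 0, 0, 0.2, 4.2, -32, 0, 0, 0, 0.26]'>/dev/null; python3 st.py;python3 jog.py '[0.3, -9, 0, 0, 0, 0.07, 1, -16.1, 0, 0, 0, 0.13, 2.5, -25, 0, 0, 0, 0.2, 4.2, -32, 0, 0, 0, 0.26]'>/dev/null; python3 st.py
```

```text
p [503.98  74.6  214.77] T [0.62 0.38 0.14] F [-1.34  2.46 -2.95] Ftool [-2.11 -1.82  2.95] ring [620.12  30.51 193.07] yaw -0.3627413125351362 tilt [-0.  0.] w 11.12941996007239 j6 0.7443441379931053
p [518.44 102.64 214.6 ] T [-0.03  1.    0.31] F [-3.13  0.03 -1.5 ] Ftool [-2.56  1.79  1.51] ring [619.32  30.17 192.8 ] yaw -0.6222104030480222 tilt [-0.01 -0.  ] w 11.145019302161323 j6 0.4481023938346143
p [540.21 126.71 214.47] T [0.5  1.45 0.32] F [-5.21  2.21 -0.42] Ftool [-5.02  2.62  0.45] ring [619.06  30.73 192.7 ] yaw -0.8822392740974008 tilt [-0.01 -0.  ] w 11.623029700841958 j6 0.16912341419862292
p [567.64 144.47 214.47] T [0.98 1.7  0.22] F [-5.99  4.61 -0.79] Ftool [-6.68  3.53  0.83] ring [619.14  31.42 192.77] yaw -1.1423741809565953 tilt [-0.01  0.  ] w 11.034410515514052 j6 -0.09333467092046287
p [599.9  154.64 214.69] T [ 1.12  0.57 -0.11] F [-1.6   4.01 -2.71] Ftool [-4.22  0.91  2.72] ring [620.56  32.13 193.03] yaw -1.4033357891679474 tilt [-0.  0.] w 11.247456513377921 j6 -0.3424260994154177
```

```bash
python3 jog.py '[1, 16.1, 0, 0, 0, -0.13, 4.2, 32, 0, 0, 0, -0.26, 9.3, 47.3, 0, 0, 0, -0.39, 16.4, 61.8, 0, 0, 0, -0.52, 25.3, 75.2, 0, 0, 0, -0.65, 35.9, 87.4, 0, 0, 0, -0.78, 48, 98.1, 0, 0, 0, -0.91, 61.4, 107.2, 0, 0, 0, -1.04, 75.8, 114.5, 0, 0, 0, -1.17, 91, 119.8, 0, 0, 0, -1.3]' >/dev/null; python3 st.py;python3 jog.py '[1.5, 16.1, 0, 0, 0, -0.13, 4.7, 32, 0, 0, 0, -0.26, 9.8, 47.3, 0, 0, 0, -0.39, 16.9, 61.8, 0, 0, 0, -0.52, 25.8, 75.2, 0, 0, 0, -0.65, 36.4, 87.4, 0, 0, 0, -0.78, 48.5, 98.1, 0, 0, 0, -0.91, 61.9, 107.2, 0, 0, 0, -1.04, 76.3, 114.5, 0, 0, 0, -1.17, 91.5, 119.8, 0, 0, 0, -1.3]' >/dev/null; python3 st.py
python3 - <<'E'
from h import *
a=cv2.imread("pics/scene5.png",0).astype(np.float32);b=arm.get_image("scene");cv2.imwrite("pics/scene6.png",b);b=cv2.cvtColor(b,cv2.COLOR_BGR2GRAY).astype(np.float32)
def sh(x,y,w,h):
    W=np.eye(2,3,dtype=np.float32)
    try:
        c,W=cv2.findTransformECC(a[y:y+h,x:x+w],b[y:y+h,x:x+w],W,cv2.MOTION_TRANSLATION,(3,100,1e-5),None,3);return c,W[:,2]
    except Exception as e: return e
print("strap front",sh(312,234,16,16),sh(308,236,20,14));print("roof ref",sh(330,262,30,30));print("fins",sh(240,225,40,40))
for z in(195,191): print(proj("scene",[585,40,z]))
E
```

```text
p [496.72  42.66 215.06] T [ 0.09 -0.2  -0.01] F [ 1.03  0.05 -3.46] Ftool [ 1.02 -0.15  3.46] ring [620.41  30.9  193.48] yaw -0.09487536825459152 tilt [-0.  0.] w 11.175212583434046 j6 1.0660947826014724
p [577.22 -85.2  214.84] T [ 0.75 -0.31 -0.06] F [ 1.2   2.93 -3.14] Ftool [3.16 0.07 3.14] ring [621.74  30.89 193.74] yaw 1.2042146249896406 tilt [-0.  0.] w 10.959410159786167 j6 2.6466877447645802
strap front (0.9232908509415156, array([0.63699055, 0.9795657 ], dtype=float32)) (0.7866283042815683, array([0.73591775, 1.1541288 ], dtype=float32))
roof ref (0.9995690663176482, array([ 0.01109804, -0.01084612], dtype=float32))
fins (0.9765966218576619, array([ 0.15106705, -0.11419546], dtype=float32))
[[318.92021861 239.86218334]]
[[318.92160844 241.24787956]]
```

```bash
for i in 1; do python3 jog.py '[0, 0, 1.5, 0, 0, 0, 0, 0, 1.5, 0, 0, 0]'>/dev/null;python3 st.py;python3 jog.py '[0, 0, 1.5, 0, 0, 0, 0, 0, 1.5, 0, 0, 0]'>/dev/null;python3 st.py; done;  python3 jog.py '[0.3, -9, 0, 0, 0, 0.07, 1, -16.1, 0, 0, 0, 0.13, 2.5, -25, 0, 0, 0, 0.2, 4.2, -32, 0, 0, 0, 0.26]'>/dev/null; python3 st.py; python3 jog.py '[0.3, -9, 0, 0, 0, 0.07, 1, -16.1, 0, 0, 0, 0.13, 2.5, -25, 0, 0, 0, 0.2, 4.2, -32, 0, 0, 0, 0.26]'>/dev/null; python3 st.py
```

```text
p [576.91 -84.96 214.39] T [0.11 0.07 0.05] F [-0.85  0.1  -2.97] Ftool [-0.22 -0.83  2.97] ring [622.15  30.83 193.2 ] yaw 1.198276684616661 tilt [-0.  0.] w 10.750196794651913 j6 2.638756504484783
p [577.15 -85.09 214.02] T [0.06 0.21 0.09] F [-1.34  0.06 -2.23] Ftool [-0.43 -1.27  2.22] ring [622.23  30.78 192.87] yaw 1.2000194552970678 tilt [0. 0.] w 11.331153212389127 j6 2.6401350861630077
p [548.66 -69.72 214.17] T [-0.22  0.2   0.05] F [-0.87 -1.73 -2.85] Ftool [-1.91  0.32  2.85] ring [622.31  30.45 193.08] yaw 0.9370335029420723 tilt [0. 0.] w 11.021681003576418 j6 2.3411947405159803
p [525.   -47.72 214.17] T [-0.64  0.28  0.23] F [-1.27 -2.69 -2.35] Ftool [-2.68  1.3   2.35] ring [621.87  30.21 192.99] yaw 0.6776944795590512 tilt [ 0. -0.] w 10.740881740727716 j6 2.0305210962485125
```

```bash
python3 jog.py '[0, 0, 0, 0, 0, 0, 0, 0, 0, 0, 0, 0, 0, 0, 0, 0, 0, 0, 0, 0, 0, 0, 0, 0, 0, 0, 0, 0, 0, 0]'>/dev/null;python3 st.py;python3 jog.py '[0, 0, 2, 0, 0, 0, 0, 0, 2, 0, 0, 0, 0, 0, 2, 0, 0, 0, 0, 0, 2, 0, 0, 0, 0, 0, 2, 0, 0, 0]'>/dev/null;python3 st.py;python3 jog.py '[0, 0, 2, 0, 0, 0, 0, 0, 2, 0, 0, 0, 0, 0, 2, 0, 0, 0, 0, 0, 2, 0, 0, 0, 0, 0, 2, 0, 0, 0]'>/dev/null;python3 st.py
```

```text
p [525.44 -48.06 213.72] T [-0.93  1.08  0.23] F [-4.62 -2.89 -0.21] Ftool [-5.41 -0.66  0.21] ring [622.06  30.14 192.43] yaw 0.6804430458352246 tilt [ 0. -0.] w 10.774992161586727 j6 2.034596862792207
p [525.56 -48.19 212.33] T [-0.95  1.3   0.25] F [-4.93 -3.76  1.84] Ftool [-6.2  -0.18 -1.84] ring [622.18  30.03 191.09] yaw 0.6806697921536327 tilt [ 0. -0.] w 10.978364994145448 j6 2.0346826191213223
p [525.7  -48.31 210.95] T [-0.87  1.46  0.28] F [-6.13 -3.91  3.76] Ftool [-7.22 -0.82 -3.77] ring [622.32  29.93 189.78] yaw 0.6808935551145257 tilt [ 0. -0.] w 10.550904960320759 j6 2.034806695842473
```

```bash
python3 jog.py '[-1.5, 0, -3, 0, 0, 0, -1.5, 0, -3, 0, 0, 0]'>/dev/null; python3 jog.py '[0.3, -9, 0, 0, 0, 0.07, 1, -16.1, 0, 0, 0, 0.13, 2.5, -25, 0, 0, 0, 0.2, 4.2, -32, 0, 0, 0, 0.26]'>/dev/null; python3 st.py;python3 jog.py '[0.3, -9, 0, 0, 0, 0.07, 1, -16.1, 0, 0, 0, 0.13, 2.5, -25, 0, 0, 0, 0.2, 4.2, -32, 0, 0, 0, 0.26]'>/dev/null; python3 st.py;python3 jog.py '[0.3, -9, 0, 0, 0, 0.07, 1, -16.1, 0, 0, 0, 0.13, 2.5, -25, 0, 0, 0, 0.2, 4.2, -32, 0, 0, 0, 0.26]'>/dev/null; python3 st.py;python3 jog.py '[0.3, -9, 0, 0, 0, 0.07, 1, -16.1, 0, 0, 0, 0.13, 2.5, -25, 0, 0, 0, 0.2, 4.2, -32, 0, 0, 0, 0.26]'>/dev/null; python3 st.py;python3 jog.py '[0.3, -9, 0, 0, 0, 0.07, 1, -16.1, 0, 0, 0, 0.13, 2.5, -25, 0, 0, 0, 0.2, 4.2, -32, 0, 0, 0, 0.26]'>/dev/null; python3 st.py
```

```text
p [507.92 -20.41 212.82] T [0.3  0.84 0.19] F [-3.63  1.36 -0.37] Ftool [-2.77 -2.71  0.36] ring [621.58  30.04 191.85] yaw 0.41767523764464665 tilt [0. 0.] w 11.12461587212645 j6 1.709647831321015
p [498.33   9.96 212.86] T [-0.98  0.81  0.36] F [-3.87 -3.45 -0.5 ] Ftool [-4.37  2.8   0.49] ring [621.1   29.55 191.69] yaw 0.15829963246113882 tilt [ 0. -0.] w 11.1136484447152 j6 1.3819448094795332
p [496.93  42.66 212.61] T [-0.54  1.17  0.27] F [-4.49 -1.93 -0.3 ] Ftool [-4.27  2.37  0.3 ] ring [620.58  30.   191.29] yaw -0.10215350060730267 tilt [-0.  0.] w 10.884320933406924 j6 1.0573443565718996
p [504.28  74.99 212.5 ] T [0.44 1.56 0.15] F [-6.96  1.81  0.52] Ftool [-7.15  0.78 -0.51] ring [620.49  30.92 191.11] yaw -0.3628599483872862 tilt [0. 0.] w 11.25849167547021 j6 0.7439739956712654
p [519.15 103.27 212.42] T [1.65 1.55 0.04] F [-6.18  6.75 -0.84] Ftool [-8.95 -1.88  0.86] ring [620.14  30.86 190.9 ] yaw -0.6221399158414227 tilt [-0.  0.] w 10.886849483604976 j6 0.44779816151029656
```

```bash
python3 jog.py '[-2, 0, 0, 0, 0, 0, -2, 0, 0, 0, 0, 0]'>/dev/null; python3 st.py; python3 jog.py '[0.3, -9, 0, 0, 0, 0.07, 1, -16.1, 0, 0, 0, 0.13, 2.5, -25, 0, 0, 0, 0.2, 4.2, -32, 0, 0, 0, 0.26]'>/dev/null; python3 st.py;python3 jog.py '[0.3, -9, 0, 0, 0, 0.07, 1, -16.1, 0, 0, 0, 0.13, 2.5, -25, 0, 0, 0, 0.2, 4.2, -32, 0, 0, 0, 0.26]'>/dev/null; python3 st.py;python3 jog.py '[0.3, -9, 0, 0, 0, 0.07, 1, -16.1, 0, 0, 0, 0.13, 2.5, -25, 0, 0, 0, 0.2, 4.2, -32, 0, 0, 0, 0.26, 4.2, -32, 0, 0, 0, 0.26, 4.2, -32, 0, 0, 0, 0.26]'>/dev/null; python3 st.py
```

```text
p [519.27 103.97 213.13] T [-0.    0.3  -0.06] F [-2.3   0.02 -0.22] Ftool [-1.89  1.32  0.21] ring [620.56  31.86 192.08] yaw -0.6192390020067449 tilt [0. 0.] w 11.113776081288103 j6 0.4469510423735041
p [540.22 126.92 212.87] T [-0.26  1.19  0.26] F [-4.2  -0.51  0.49] Ftool [-2.28  3.56 -0.49] ring [619.31  31.03 191.59] yaw -0.8811534117376635 tilt [0. 0.] w 11.154763942633595 j6 0.16670960929863696
p [568.04 144.78 212.99] T [0.22 1.   0.13] F [-3.97  1.81  1.05] Ftool [-3.3   2.86 -1.05] ring [619.79  31.79 191.59] yaw -1.1416077373266127 tilt [0. 0.] w 10.856093806137466 j6 -0.0958374801746749
p [598.95 154.58 213.19] T [ 0.97  0.86 -0.02] F [-2.89  3.56  0.17] Ftool [-4.    2.23 -0.17] ring [620.41  32.19 191.65] yaw -1.3977979781934313 tilt [0. 0.] w 11.173496699757694 j6 -0.3401873724352249
```

```bash
python3 jog.py '[1, 16.1, 0, 0, 0, -0.13, 4.2, 32, 0, 0, 0, -0.26, 9.3, 47.3, 0, 0, 0, -0.39, 16.4, 61.8, 0, 0, 0, -0.52, 25.3, 75.2, 0, 0, 0, -0.65, 35.9, 87.4, 0, 0, 0, -0.78, 48, 98.1, 0, 0, 0, -0.91, 61.4, 107.2, 0, 0, 0, -1.04, 75.8, 114.5, 0, 0, 0, -1.17, 91, 119.8, 0, 0, 0, -1.3]' >/dev/null; python3 st.py;python3 jog.py '[1.5, 16.1, 0, 0, 0, -0.13, 4.7, 32, 0, 0, 0, -0.26, 9.8, 47.3, 0, 0, 0, -0.39, 16.9, 61.8, 0, 0, 0, -0.52, 25.8, 75.2, 0, 0, 0, -0.65, 36.4, 87.4, 0, 0, 0, -0.78, 48.5, 98.1, 0, 0, 0, -0.91, 61.9, 107.2, 0, 0, 0, -1.04, 76.3, 114.5, 0, 0, 0, -1.17, 91.5, 119.8, 0, 0, 0, -1.3]' >/dev/null; python3 st.py
cat > strap.py <<'E'
from h import *
a=cv2.imread("pics/scene5.png",0).astype(np.float32);im=arm.get_image("scene");cv2.imwrite("pics/scene7.png",im)
for nm,b in(("s6",cv2.imread("pics/scene6.png")),("now",im)):
    b=cv2.cvtColor(b,cv2.COLOR_BGR2GRAY).astype(np.float32)
    for x,y,w,h in((312,234,16,16),(308,236,20,14),(306,240,22,14),(316,236,12,12)):
        W=np.eye(2,3,dtype=np.float32)
        try: c,W=cv2.findTransformECC(a[y:y+h,x:x+w],b[y:y+h,x:x+w],W,cv2.MOTION_TRANSLATION,(3,100,1e-5),None,3);print(nm,(x,y),round(c,3),W[:,2])
        except Exception as e: print(nm,"fail")
    # vertical profile of the strap's lower front edge: column means
    for col in(312,316,320): print(nm,col,"before",a[236:252,col].astype(int),"after",b[236:252,col].astype(int))
E
python3 strap.py
```

```text
p [496.61  42.81 213.4 ] T [-0.17 -0.57 -0.05] F [ 1.22 -0.46 -1.77] Ftool [1.25 0.35 1.78] ring [620.49  31.38 192.73] yaw -0.09229484030386666 tilt [0.01 0.  ] w 11.180567149508398 j6 1.0649465921495962
p [577.13 -85.24 213.59] T [ 1.06 -0.57 -0.11] F [ 1.3   4.14 -0.77] Ftool [ 4.33 -0.27  0.78] ring [621.54  30.93 192.73] yaw 1.2066714294658594 tilt [0.01 0.  ] w 11.480666461639977 j6 2.6470437874847565
s6 (312, 234) 0.923 [0.63699055 0.9795657 ]
s6 (308, 236) 0.787 [0.73591775 1.1541288 ]
s6 (306, 240) 0.858 [0.82521343 1.059905  ]
s6 (316, 236) 0.923 [-0.24621597  1.462776  ]
s6 312 before [70 69 71 69 68 66 67 69 71 69 68 69 66 59 64 92] after [103 115 122 128 125 117 113 105  99  96  91  87  75  67  62  63]
s6 316 before [ 70  68  68  68  68  70  69  68  70  69  68  61  69  90 105 109] after [ 67  68  69  67  67  67  67  70  67  68  69  68  61  64  89 103]
s6 320 before [ 90  76  73  70  69  70  69  70  68  59  61  89 107 111 108 107] after [106  98  84  70  68  68  69  69  68  68  65  66  89 105 107 106]
now (312, 234) 0.922 [0.6387174  0.97330624]
now (308, 236) 0.778 [0.6599776 1.1360589]
now (306, 240) 0.858 [0.7089545 1.0346957]
now (316, 236) 0.962 [-0.2769007  1.375805 ]
now 312 before [70 69 71 69 68 66 67 69 71 69 68 69 66 59 64 92] after [101 116 125 129 124 116 112 106  99  95  88  80  71  68  62  62]
now 316 before [ 70  68  68  68  68  70  69  68  70  69  68  61  69  90 105 109] after [ 66  69  68  67  68  67  70  69  69  67  68  68  63  64  87 103]
now 320 before [ 90  76  73  70  69  70  69  70  68  59  61  89 107 111 108 107] after [107  99  83  71  68  70  68  68  69  69  63  67  89 105 108 107]
```

```bash
cat > m.py <<'E'
from h import *
p,r,s=pose();F=r.inv().apply(s["contact_force"]);print("Tz %.2f Fy %.1f Fx %.1f M %.2f z %.1f yaw %.3f"%(s["wrist_torque"][2],F[1],F[0],s["wrist_torque"][2]+.1243*F[1],p[2],R.from_matrix(r.as_matrix()).as_rotvec()[0]*0+np.arctan2(*r.as_matrix()[:2,0][::-1])))
E
A='0'; python3 jog.py '[0.1, -4.3, 0, 0, 0, 0.035, 0.6, -8.7, 0, 0, 0, 0.07, 0.6, -8.7, 0, 0, 0, 0.07, 0.6, -8.7, 0, 0, 0, 0.07]'>/dev/null;python3 m.py;python3 jog.py '[0.1, -4.3, 0, 0, 0, 0.035, 0.3, -8.7, 0, 0, 0, 0.07, 0.3, -8.7, 0, 0, 0, 0.07, 0.3, -8.7, 0, 0, 0, 0.07]'>/dev/null;python3 m.py;python3 jog.py '[0.1, -4.3, 0, 0, 0, 0.035, 0.3, -8.7, 0, 0, 0, 0.07, 0.3, -8.7, 0, 0, 0, 0.07, 0.3, -8.7, 0, 0, 0, 0.07]'>/dev/null;python3 m.py;python3 jog.py '[0.1, -4.3, 0, 0, 0, 0.035, 0.3, -8.7, 0, 0, 0, 0.07, 0.3, -8.7, 0, 0, 0, 0.07, 0.3, -8.7, 0, 0, 0, 0.07]'>/dev/null;python3 m.py;python3 jog.py '[0.1, -4.3, 0, 0, 0, 0.035, 0.3, -8.7, 0, 0, 0, 0.07, 0.3, -8.7, 0, 0, 0, 0.07, 0.3, -8.7, 0, 0, 0, 0.07]'>/dev/null;python3 m.py;python3 jog.py '[0.1, -4.3, 0, 0, 0, 0.035, 0.3, -8.7, 0, 0, 0, 0.07, 0.3, -8.7, 0, 0, 0, 0.07, 0.3, -8.7, 0, 0, 0, 0.07]'>/dev/null;python3 m.py;python3 jog.py '[0.1, -4.3, 0, 0, 0, 0.035, 0.3, -8.7, 0, 0, 0, 0.07, 0.3, -8.7, 0, 0, 0, 0.07, 0.3, -8.7, 0, 0, 0, 0.07]'>/dev/null;python3 m.py;python3 jog.py '[0.1, -4.3, 0, 0, 0, 0.035, 0.3, -8.7, 0, 0, 0, 0.07, 0.3, -8.7, 0, 0, 0, 0.07, 0.3, -8.7, 0, 0, 0, 0.07]'>/dev/null;python3 m.py;python3 -c "
from bench import arm;print(arm.read_state()['clock'])"
```

```text
Tz -0.15 Fy 1.1 Fx 0.5 M -0.02 z 213.5 yaw 1.131
Tz -0.15 Fy 1.4 Fx 1.1 M 0.03 z 213.3 yaw 1.061
Tz -0.11 Fy 1.1 Fx 0.6 M 0.02 z 213.1 yaw 0.992
Tz -0.12 Fy 0.7 Fx -0.6 M -0.03 z 213.1 yaw 0.922
Tz -0.15 Fy 1.5 Fx 0.7 M 0.03 z 213.1 yaw 0.852
Tz -0.11 Fy 1.3 Fx 0.6 M 0.05 z 213.1 yaw 0.782
Tz -0.08 Fy 2.5 Fx -0.7 M 0.23 z 213.1 yaw 0.712
Tz -0.04 Fy 4.1 Fx 0.3 M 0.47 z 213.2 yaw 0.642
63.6
```

```bash
python3 jog.py '[0.1, -4.3, 0, 0, 0, 0.035, 0.3, -8.7, 0, 0, 0, 0.07, 0.3, -8.7, 0, 0, 0, 0.07, 0.3, -8.7, 0, 0, 0, 0.07]'>/dev/null;python3 m.py;python3 jog.py '[0.1, -4.3, 0, 0, 0, 0.035, 0.3, -8.7, 0, 0, 0, 0.07, 0.3, -8.7, 0, 0, 0, 0.07, 0.3, -8.7, 0, 0, 0, 0.07]'>/dev/null;python3 m.py;python3 jog.py '[0.1, -4.3, 0, 0, 0, 0.035, 0.3, -8.7, 0, 0, 0, 0.07, 0.3, -8.7, 0, 0, 0, 0.07, 0.3, -8.7, 0, 0, 0, 0.07]'>/dev/null;python3 m.py;python3 jog.py '[0.1, -4.3, 0, 0, 0, 0.035, 0.3, -8.7, 0, 0, 0, 0.07, 0.3, -8.7, 0, 0, 0, 0.07, 0.3, -8.7, 0, 0, 0, 0.07]'>/dev/null;python3 m.py;python3 jog.py '[0.1, -4.3, 0, 0, 0, 0.035, 0.3, -8.7, 0, 0, 0, 0.07, 0.3, -8.7, 0, 0, 0, 0.07, 0.3, -8.7, 0, 0, 0, 0.07]'>/dev/null;python3 m.py;python3 jog.py '[0.1, -4.3, 0, 0, 0, 0.035, 0.3, -8.7, 0, 0, 0, 0.07, 0.3, -8.7, 0, 0, 0, 0.07, 0.3, -8.7, 0, 0, 0, 0.07]'>/dev/null;python3 m.py;python3 jog.py '[0.1, -4.3, 0, 0, 0, 0.035, 0.3, -8.7, 0, 0, 0, 0.07, 0.3, -8.7, 0, 0, 0, 0.07, 0.3, -8.7, 0, 0, 0, 0.07]'>/dev/null;python3 m.py;python3 jog.py '[0.1, -4.3, 0, 0, 0, 0.035, 0.3, -8.7, 0, 0, 0, 0.07, 0.3, -8.7, 0, 0, 0, 0.07, 0.3, -8.7, 0, 0, 0, 0.07]'>/dev/null;python3 m.py
```

```text
Tz -0.10 Fy 5.0 Fx -0.0 M 0.52 z 213.1 yaw 0.572
Tz -0.19 Fy 1.0 Fx 1.1 M -0.07 z 212.9 yaw 0.501
Tz -0.21 Fy 1.3 Fx 1.2 M -0.05 z 212.9 yaw 0.432
Tz -0.03 Fy 2.1 Fx 0.7 M 0.23 z 213.0 yaw 0.362
Tz -0.08 Fy 3.5 Fx 0.9 M 0.35 z 213.0 yaw 0.292
Tz -0.04 Fy 4.5 Fx 2.4 M 0.52 z 213.0 yaw 0.222
Tz -0.10 Fy 1.3 Fx 1.8 M 0.06 z 212.9 yaw 0.151
Tz -0.08 Fy 1.6 Fx 1.3 M 0.12 z 212.9 yaw 0.082
```

```bash
python3 - <<'E'
from h import *
a=cv2.imread("pics/scene0.png",0).astype(np.float32);b=cv2.imread("pics/scene4.png",0).astype(np.float32)
for x,y,w,h in((274,196,20,20),(276,198,30,30),(330,250,25,35),(345,275,12,50)):
    W=np.eye(2,3,dtype=np.float32)
    try: c,W=cv2.findTransformECC(a[y:y+h,x:x+w],b[y:y+h,x:x+w],W,cv2.MOTION_TRANSLATION,(3,100,1e-5),None,3);print((x,y),round(c,3),W[:,2],np.abs(a-b)[y:y+h,x:x+w].mean())
    except Exception as e: print("fail")
# strap vertical shift from free of distortion: simulate edge shift per mm
for z in (180,184): print(proj("scene",[585,30,z]))
s=cv2.imread("pics/scene7.png",0).astype(np.float32);o=cv2.imread("pics/scene5.png",0).astype(np.float32)
# sub-pixel crossing level 88 of the lower strap edge and upper edge, columns 314..322
for col in range(313,323):
    f=lambda im,lo,hi,l:next((y+ (l-im[y,col])/(im[y+1,col]-im[y,col]) for y in range(lo,hi) if im[y,col]<l<=im[y+1,col]),None)
    e=f(o,242,256,80),f(s,242,256,80);print(col,e,e[1]-e[0] if None not in e else None)
E
```

```text
(274, 196) 0.999 [0.0032807  0.02802813] 0.855
(276, 198) 0.999 [0.00678894 0.01439399] 0.8688889
(330, 250) 0.999 [0.00655539 0.00904188] 0.8297143
(345, 275) 1.0 [-0.00136569  0.02079745] 0.825
[[315.63497256 242.2344646 ]]
[[315.62464466 240.86869837]]
313 (np.float32(250.3077), np.float32(251.30435)) 0.9966583
314 (np.float32(249.6), np.float32(250.68182)) 1.0818176
315 (np.float32(249.20833), np.float32(250.25)) 1.0416718
316 (np.float32(248.5238), np.float32(249.69565)) 1.1718445
317 (np.float32(248.17392), np.float32(249.22728)) 1.05336
318 (np.float32(247.66667), np.float32(248.65218)) 0.98550415
319 (np.float32(247.31035), np.float32(248.21739)) 0.90704346
320 (np.float32(246.67857), np.float32(247.63637)) 0.9577942
321 (np.float32(246.45161), np.float32(247.29167)) 0.8400574
322 (np.float32(246.87097), np.float32(247.17392)) 0.302948
```

```bash
python3 jog.py '[0, 2, -3, 0, 0, -0.01, 0, 3, -6, 0, 0, -0.02, 0, 3, -10, 0, 0, -0.02, 0, 3, -15, 0, 0, -0.02, 0, 3, -25, 0, 0, -0.02, 0, 3, -45, 0, 0, -0.02, 0, 3, -65, 0, 0, -0.02, 0, 3, -65, 0, 0, -0.02]'; python3 st.py; python3 to.py 442.2 -304.6 270 .03
```

```text
clock: 67.6
position: [504.5, 20.7, 280.7]
ee_rot: [0.999, 0.051, 0.011, -0.003]
contact_force: [21.3, 0.8, -14.9]
gripper_width: 11.1
grasp_force: 59.1
p [504.47  20.72 280.68] T [ 0.24 -5.85 -0.1 ] F [ 21.27   0.84 -14.87] Ftool [20.89  1.38 15.35] ring [628.57  33.48 262.27] yaw 0.1018283256013167 tilt [0.02 0.01] w 11.133867782612109 j6 1.3072965604844118
d [-95.2 317.3   7.2] rot [-0.005 -0.023  0.072] j [ 0.36  0.14 -0.24  0.   -1.16  1.31]
```

```bash
python3 jog.py '[0, 0, 20, 0, 0, 0, 0, 0, 40, 0, 0, 0, 0, 0, 55, 0, 0, 0, 0, 0, 62, 0, 0, 0, 0, 0, 64, 0, 0, 0, 0, 0, 64, 0, 0, 0, 0, 0, 64, 0, 0, 0]'>/dev/null; python3 st.py
```

```text
p [491.16  17.01 212.44] T [0.07 2.58 0.19] F [-10.57   0.99   1.29] Ftool [-10.43  -2.04  -1.17] ring [614.58  29.43 189.66] yaw 0.10043013264368005 tilt [-0.01 -0.  ] w 11.042112595767723 j6 1.3081156333385606
```

```bash
python3 jog.py '[0, 0, 0, 0, 0, 0, 0, 0, 0, 0, 0, 0, 0, 0, 0, 0, 0, 0, 0, 0, 0, 0, 0, 0, 0, 0, 0, 0, 0, 0]' 30 >/dev/null; python3 st.py;  python3 jog.py '[0, 0, -25, 0, 0, 0, 0, 0, -45, 0, 0, 0, 0, 0, -45, 0, 0, 0]'>/dev/null; cp pics/scene7.png pics/scene7b.png; python3 - <<'E'
from h import *
im=arm.get_image("scene");cv2.imwrite("pics/scene8.png",im)
t=arm.get_image("top");cv2.imwrite("pics/top8.png",t)
g=cv2.cvtColor(im,cv2.COLOR_BGR2GRAY)
np.set_printoptions(linewidth=250)
print(g[214:262:2,284:350:2])
E
python3 to.py 566.3 25.5 255 .1
```

```text
p [497.08  18.45 214.12] T [-0.03 -0.    0.06] F [ 0.35  0.09 -0.1 ] Ftool [ 0.35 -0.05  0.1 ] ring [620.81  30.94 193.15] yaw 0.10053560521723788 tilt [0. 0.] w 30.10424546601245 j6 1.3067389809001766
[[113 111 111 116 139 119 104 107 111 112 112 109 111 108 107 108 105 105 110 105 103 104 107 108 106 109 111 110 106  94  78  85 126]
 [111 110 111 111 115 136 120 107 111 110 111 110 108 109 110 107 107 106 105 108 107 103 102 106 109 108 110  92  77  77 118 144 130]
 [112 111 111 111 112 118 137 118 106 110 110 111 110 108 111 111 106 106 106 104 107 108 103 102 103 104  91  74 106 140 136 117 108]
 [112 113 113 111 111 112 114 135 116 105 110 111 112 111 110 109 111 108 105 107 104 106 106  97  86  75 100 140 143 122 111 104 110]
 [111 112 111 111 112 111 110 117 134 117 105 110 110 114 108  95 110 113 110 106 107 102  91  67  85 131 142 125 107 110 110 112 112]
 [110 111 111 111 112 112 111 112 115 134 117 107 104  81  74  70  97 109 113 110  97  80  84 126 145 131 115  99 100 106 107 109 114]
 [109 111 111 112 110 111 110 108 107 117 134 112  73  65  67  68  71  79  86  76  74 11
[... 1725 characters left out ...]
 85 104 108 105 107 107 108 117 132 121 116 115 115 119 112 107 113 117 115]
 [157 157 171 169 118 104  69  57  68  68  65  66  88 104 109 108 108 108 109 109 109 109 115 128 120 117 116 115 119 115 109 112 117]
 [168 179 168 154 134 123  98  55  59  64  88 103 106 107 107 108 107 106 109 109 109 109 110 114 129 119 116 114 114 119 117 110 111]
 [170 150 161 184 184 140 105  95  85 100 106 107 106 106 106 108 108 108 107 107 109 108 109 109 115 131 116 116 115 115 119 117 112]
 [151 174 184 163 153 151 147 111 105 107 108 106 107 107 104 107 107 106 109 108 109 108 110 110 108 118 136 116 115 115 115 120 119]]
d [70.  0.  4.] rot [-0.001 -0.003  0.   ] j [ 0.36  0.16 -0.28 -0.   -1.13  1.31]
```

```bash
python3 - <<'E'
from h import *
np.set_printoptions(precision=1,suppress=True)
c=np.array([621,31]);u=-np.array([np.cos(.1),np.sin(.1)])
for dr in(0,.1,.2):
    print(dr,[proj("scene",[*(c+u*r),195+15-dr*r])[0] for r in(30,60,90,120,150,180)])
g=cv2.imread("pics/scene8.png",0);t=cv2.imread("pics/top8.png",0)
np.set_printoptions(linewidth=250)
for y in range(200,234,3): print(y,g[y,312:380:2])
E
```

```text
0 [array([312.5, 232.7]), array([323. , 224.8]), array([333.1, 217. ]), array([343. , 209.5]), array([352.6, 202.2]), array([362. , 195.1])]
0.1 [array([312.5, 233.8]), array([323. , 226.9]), array([333.1, 220.2]), array([342.8, 213.7]), array([352.3, 207.5]), array([361.5, 201.4])]
0.2 [array([312.5, 234.9]), array([322.9, 229. ]), array([333. , 223.3]), array([342.7, 217.9]), array([352. , 212.6]), array([361. , 207.6])]
200 [100  96  97 101 103 100 102 104 108 113 113 107 108 108 106 110 107  74  75  81  25  56  99 100 101  98 100 104 105 102 100 101 103 104]
203 [101 101 100  95  97 101 104 100 100 105 108 112 111 109 108 108 107 109 102 104 104 116 141 147 123 105 103  98 100 104 104 104 103 102]
206 [109 103 103 104 100  95  97  99 101 102 104 104 108 112 112 113 111 106 107 103 131 146 145 133 112 117 139 121 104 104 104 104 106 105]
209 [107 111 106 104 104 108 104  99  99 100 102 101 100 105 108 113 111 114 112 106 127 126 136 150 149 132 111 104 106 106 106 105 103 101]
212 [107 104 105 109 106 103 105 109 107 105 107 108 106 103 100 104 106 101  70  98 143 140 107 114 106 
[... 330 characters left out ...]
107 111 111 105 107 106 103 100  79  69  94 131 143 123 113 113 108 112 113 112 110 109 112 112 115 117 110 111 115 113 107 107 111]
224 [ 74  69  97 108 113 110  97  80  84 125 144 130 115  98  99 105 106 109 114 111 112 114 112 112 112 112 111 116 116 108 109 116 113 104]
227 [ 65  66  76  95  78  70 104 142 135 116 102  98 104 103 101 101 103 107 109 110 114 112 113 114 114 116 112 112 113 116 112 109 111 117]
230 [ 88 129 144 150 148 143 121 105 115 109 105 105 104 103 103 103 100 102 104 107 108 112 114 113 113 114 117 117 113 112 112 117 114 109]
233 [147 151 148 130 110 108 111 113 114 114 115 109 105 104 103 103 104 103 101 101 104 106 110 113 115 113 113 116 116 113 112 111 114 118]
```

```bash
python3 jog.py '[25, 0, 0, 0, 0, 0, 54, 0, 2, 0, 0, 0, 54, 0, 2, 0, 0, 0, 54, 0, 2, 0, 0, 0]' 35 >/dev/null; python3 to.py 551.3 24 201 .1
```

```text
d [ 1.4 -0.2 54.2] rot [ 0.     0.001 -0.   ] j [ 0.34  0.25 -0.16 -0.   -1.15  1.33]
```

```bash
python3 jog.py '[1.4, 0, 25, 0, 0, 0, 1.4, 0, 45, 0, 0, 0, 1.4, 0, 54, 0, 0, 0, 1.4, 0, 54, 0, 0, 0, 1.4, 0, 54, 0, 0, 0]' >/dev/null; python3 st.py; python3 jog.py '[0, 0, 0, 0, 0, 0, 0, 0, 0, 0, 0, 0, 0, 0, 0, 0, 0, 0, 0, 0, 0, 0, 0, 0, 0, 0, 0, 0, 0, 0, 0, 0, 0, 0, 0, 0]' 0 >/dev/null; python3 st.py
```

```text
p [552.26  24.01 203.87] T [ 0.03 -0.04 -0.02] F [ 0.31 -0.16  0.84] Ftool [ 0.29  0.19 -0.84] ring [676.01  36.53 183.  ] yaw 0.1008319418303907 tilt [0. 0.] w 34.756614409604836 j6 1.3341156618864836
p [552.57  24.07 204.08] T [0.04 0.27 0.22] F [-1.6   0.1   5.91] Ftool [-1.55 -0.26 -5.91] ring [676.33  36.62 183.3 ] yaw 0.10105181132559042 tilt [0. 0.] w 11.44474125956589 j6 1.3342961559873638
```

```bash
python3 jog.py '[0.2, 0, -3.5, 0, -0.05, 0, 0.3, 0, -7, 0, -0.1, 0, 0.4, 0, -10.5, 0, -0.15, 0, 0.5, 0, -12.5, 0, -0.18, 0, 0.5, 0, -12.5, 0, -0.18, 0, 0.5, 0, -12.5, 0, -0.18, 0]' >/dev/null; python3 st.py; python3 jog.py '[-0.3, 0, -2, 0, 0, 0, -0.7, 0, -4, 0, 0, 0, -0.7, 0, -4, 0, 0, 0]' >/dev/null; python3 st.py
```

```text
p [553.14  24.44 214.53] T [ 0.46 -1.55  0.06] F [ 3.9   0.67 -4.21] Ftool [ 4.62 -0.28  3.46] ring [671.19  36.32 171.81] yaw 0.10008336550897858 tilt [-0.17 -0.02] w 11.288257542054142 j6 1.3695259419513988
p [552.85  24.4  219.16] T [ 0.51 -1.85  0.02] F [ 4.72  1.52 -6.05] Ftool [ 5.83 -1.03  5.11] ring [670.9   36.33 176.42] yaw 0.10050394585103863 tilt [-0.17 -0.02] w 11.437836148377853 j6 1.3693312764051389
```

```bash
python3 jog.py '[0.7, 0, -2, 0, 0, 0, 0.3, 0, -4, 0, 0, 0, 0.3, 0, -4, 0, 0, 0]' >/dev/null; python3 st.py; python3 jog.py '[0.6, 0, -2, 0, 0, 0, 0.3, 0, -4, 0, 0, 0, 0.3, 0, -4, 0, 0, 0]' >/dev/null; python3 st.py
```

```text
p [552.93  24.09 223.8 ] T [ 0.46 -0.84  0.03] F [-0.07  1.9  -4.14] Ftool [ 0.86 -1.89  4.06] ring [670.86  36.   180.73] yaw 0.10056776898266312 tilt [-0.18 -0.02] w 11.425200096578468 j6 1.3693562079430688
p [554.44  23.9  228.04] T [ 0.05 -0.63  0.05] F [ 0.34 -0.01 -3.04] Ftool [0.87 0.04 2.94] ring [672.43  35.75 185.13] yaw 0.10017888261394821 tilt [-0.18 -0.02] w 11.574147380163952 j6 1.3691118996822673
```

```bash
python3 jog.py '[-2, 0, -10, 0, 0, 0, -4, 0, -22, 0, 0, 0, -7, 0, -40, 0, 0, 0, -10, 0, -58, 0, 0, 0, -10, 0, -58, 0, 0, 0]' >/dev/null; python3 st.py; python3 - <<'E'
from h import *
im=arm.get_image("scene");cv2.imwrite("pics/scene9.png",im);g=cv2.cvtColor(im,cv2.COLOR_BGR2GRAY)
np.set_printoptions(linewidth=260)
p,r,s=pose()
for pt in(-.1,0,.1):
    f=np.array([np.cos(.1)*np.cos(pt),np.sin(.1)*np.cos(pt),np.sin(pt)]);b=p+[0,0,-4]
    print(pt,"ring top",proj("scene",b+f*70+[0,0,9])[0],"tail",proj("scene",b-f*115)[0])
print(g[184:250:2,280:346:2])
E
```

```text
p [556.56  24.25 290.35] T [ 0.06 -0.63 -0.04] F [ 0.24 -0.38 -2.77] Ftool [0.67 0.4  2.7 ] ring [674.88  36.24 248.37] yaw 0.10093727907560299 tilt [-0.17 -0.02] w 11.623469665538774 j6 1.3642570266023477
-0.1 ring top [299.17531303 213.48028533] tail [364.43731171 162.88944293]
0 ring top [298.93366427 210.80029032] tail [364.27755274 167.27317622]
0.1 ring top [298.96329864 207.8957716 ] tail [363.75392637 171.85491384]
[[133 123 125 ...  31  41  36]
 [128 124 124 ...  25  33  70]
 [125 134 125 ...  28  78 102]
 ...
 [173 156 109 ... 116 117 119]
 [164 143 130 ... 119 115 115]
 [165 173 166 ... 117 120 113]]
```

```bash
python3 - <<'E'
from h import *
a=cv2.imread("pics/scene5.png");b=cv2.imread("pics/scene9.png")
T=a[210:236,290:315]  # centre of the ring top at (302.06,222.3)
S=b[185:250,275:330];m=cv2.matchTemplate(S,T,cv2.TM_CCOEFF_NORMED);_,v,_,l=cv2.minMaxLoc(m);print(v,l[0]+275+12.06,l[1]+185+12.3)
E
python3 to.py 496 -303 290 .03
```

```text
0.7395225167274475 299.06 210.3
d [-91.1 319.8  13.9] rot [0.005 0.173 0.07 ] j [ 0.32  0.33  0.03 -0.04 -1.44  1.36]
```

```bash
cat > to2.py <<'E'
# keep tilt, turn about world z so that tool x's yaw = w
import sys
from h import *
x,y,z,w=map(float,sys.argv[1:5]);p,r,s=pose();X=r.as_matrix()[:,0];k=w-np.arctan2(X[1],X[0])
T=R.from_euler("z",k)*r
print("d",r.inv().apply([x,y,z]-p).round(1),"rot",(r.inv()*T).as_rotvec().round(3),"p",p.round(1),"up",r.inv().apply([0,0,1]).round(3),"F",s["contact_force"].round(1),"w",round(s["gripper_width"],1))
E
python3 to2.py 496.5 -303 285 .03
```

```text
d [-89.8 319.8  18.7] rot [0.012 0.    0.07 ] p [555.6  24.4 288.3] up [-0.172 -0.001 -0.985] F [ 1.4  0.6 -3.6] w 11.2
```

```bash
python3 jog.py '[-13, 45, 2, 0, 0, 0.01, -26, 91, 5, 0, 0, 0.02, -38, 137, 8, 0.01, 0, 0.03, -51, 182, 11, 0.01, 0, 0.04, -64, 228, 14, 0.01, 0, 0.05, -77, 274, 16, 0.012, 0, 0.06, -90, 320, 18, 0.012, 0, 0.07, -90, 320, 18, 0.012, 0, 0.07, -90, 320, 18, 0.012, 0, 0.07]'>/dev/null; python3 to2.py 496.5 -303 100 .03
```

```text
d [ 34.5  -0.9 179.7] rot [-0.001 -0.    -0.003] p [ 494.7 -304.1  283. ] up [-0.179 -0.001 -0.984] F [-0.3  0.1 -3.6] w 11.4
```

```bash
python3 jog.py '[8, 0, 40, 0, 0, 0, 17, -1, 85, 0, 0, 0, 26, -1, 130, 0, 0, 0, 34, -1, 170, 0, 0, 0, 34.5, -1, 180, 0, 0, 0, 34.5, -1, 180, 0, 0, 0, 34.5, -1, 180, 0, 0, 0]'>/dev/null; python3 to2.py 496.5 -303 45 .03
```

```text
d [ 7.   0.4 57.9] rot [ 0.    -0.     0.001] p [ 499.6 -302.4  103.2] up [-0.173  0.002 -0.985] F [ 0.6  0.  -2.9] w 11.7
```

```bash
python3 jog.py '[3, 0, 25, 0, 0, 0, 6, 0, 45, 0, 0, 0, 7, 0, 58, 0, 0, 0, 7, 0, 58, 0, 0, 0]'>/dev/null; python3 to2.py 496.5 -303 36 .03;python3 jog.py '[0.8, 0, 5, 0, 0, 0, 1.6, 0, 10, 0, 0, 0, 1.6, 0, 10, 0, 0, 0]'>/dev/null; python3 to2.py 496.5 -303 30 .03
```

```text
d [3.3 0.7 6.4] rot [-0.     0.    -0.001] p [ 494.4 -302.4   42.9] up [-0.177  0.    -0.984] F [-0.  -0.6 -3.4] w 11.7
d [2.5 0.6 2.3] rot [-0.     0.    -0.001] p [ 494.4 -302.4   32.7] up [-0.176  0.    -0.984] F [-0.4  0.6 -3.6] w 11.5
```

```bash
python3 jog.py '[0.4, 0, 2, 0, 0, 0, 0.4, 0, 2, 0, 0, 0]'>/dev/null; python3 to2.py 496.5 -303 30 .03;python3 jog.py '[0.4, 0, 2, 0, 0, 0, 0.4, 0, 2, 0, 0, 0]'>/dev/null; python3 to2.py 496.5 -303 30 .03;python3 jog.py '[0.4, 0, 2, 0, 0, 0, 0.4, 0, 2, 0, 0, 0]'>/dev/null; python3 to2.py 496.5 -303 30 .03
```

```text
d [2.1 0.6 0.3] rot [-0.     0.    -0.001] p [ 494.5 -302.4   30.7] up [-0.176  0.    -0.984] F [ 0.1 -0.1 -3.6] w 11.0
d [ 1.9  0.7 -2. ] rot [-0.     0.    -0.001] p [ 494.3 -302.4   28.4] up [-0.177  0.    -0.984] F [ 0.6 -0.3 -3.6] w 11.3
d [ 1.5  0.7 -4.1] rot [-0.     0.    -0.001] p [ 494.3 -302.4   26.3] up [-0.177  0.    -0.984] F [-0.2  0.3 -3.8] w 11.4
```

```bash
python3 jog.py '[0.2, 0, 1.2, 0, 0, 0, 0.2, 0, 1.2, 0, 0, 0]'>/dev/null; python3 to2.py 496.5 -303 30 .03;python3 jog.py '[0.2, 0, 1, 0, 0, 0, 0.2, 0, 1, 0, 0, 0]'>/dev/null; python3 to2.py 496.5 -303 30 .03
```

```text
d [ 1.1  0.6 -5. ] rot [-0.     0.    -0.001] p [ 494.5 -302.4   25.3] up [-0.177  0.    -0.984] F [-0.1  0.5 -2.3] w 11.3
d [ 0.9  0.6 -5.8] rot [-0.  0. -0.] p [ 494.6 -302.5   24.5] up [-0.177  0.    -0.984] F [ 0.1  0.6 -1.4] w 10.8
```

Touching down; release, retreat along the tool, and level the tool.

```bash
python3 jog.py '[0.2, 0, 0.8, 0, 0, 0, 0.2, 0, 0.8, 0, 0, 0, 0.2, 0, 0.8, 0, 0, 0]'>/dev/null; python3 jog.py '[0, 0, 0, 0, 0, 0, 0, 0, 0, 0, 0, 0, 0, 0, 0, 0, 0, 0, 0, 0, 0, 0, 0, 0]' 30;python3 jog.py '[-4, 0, -20, 0, 0, 0, -10, 0, -60, 0, 0, 0, -20, 0, -110, 0, 0, 0, -30, 0, -160, 0, 0.1, 0, -30, 0, -160, 0, 0.175, 0, -30, 0, -160, 0, 0.175, 0]'>/dev/null
python3 - <<'E'
from h import *
s=arm.get_image("scene");t=arm.get_image("top");cv2.imwrite("pics/scene10.png",s);cv2.imwrite("pics/top10.png",t)
a=cv2.imread("pics/scene0.png")
T=a[198:222,224:250];m=cv2.matchTemplate(s[180:240,200:275],T,cv2.TM_CCOEFF_NORMED);_,v,_,l=cv2.minMaxLoc(m);print("ring",v,"moved px",l[0]+200-224,l[1]+180-198)
T=a[172:190,278:300];m=cv2.matchTemplate(s[155:210,255:320],T,cv2.TM_CCOEFF_NORMED);_,v,_,l=cv2.minMaxLoc(m);print("tail",v,"moved px",l[0]+255-278,l[1]+155-172)
g=lambda im:cv2.cvtColor(im,cv2.COLOR_BGR2GRAY).astype(np.float32)
# heat sink, dish
d=np.abs(g(a)-g(s));print("sink",d[232:280,155:205].mean(),"dish",d[385:445,310:375].mean())
E
python3 to.py 530 -463 180 0
```

```text
clock: 76.75
position: [494.6, -302.5, 23.6]
ee_rot: [0.996, 0.015, -0.089, 0.001]
contact_force: [0.9, 0.6, 0.1]
gripper_width: 29.9
grasp_force: 0.0
ring 0.9684044718742371 moved px 1 0
tail 0.9507811069488525 moved px 1 -1
sink 0.97625 dish 1.0248718
d [ 32.9 161.8   5.6] rot [-0.     0.005  0.029] j [-0.27  0.36 -0.2   0.   -1.02  1.87]
```

```bash
python3 - <<'E'
from h import *
a=cv2.imread("pics/scene0.png",0).astype(np.float32);b=cv2.imread("pics/scene10.png",0).astype(np.float32)
for x,y,w,h in((292,228,34,32),(290,236,24,22),(308,230,20,22),(293,232,20,22)):
    W=np.eye(2,3,dtype=np.float32);c,W=cv2.findTransformECC(a[y:y+h,x:x+w],b[y:y+h,x:x+w],W,cv2.MOTION_TRANSLATION,(3,200,1e-6),None,1);print((x,y),round(c,3),W[:,2],"mm",W[1,2]/.343,"rad",W[1,2]/.343/.64)
t0=cv2.imread("pics/top0.png",0);
E
```

```text
(292, 228) 0.96 [0.12375748 1.0506655 ] mm 3.0631647 rad 4.786195
(290, 236) 0.96 [0.14641896 1.1204671 ] mm 3.2666678 rad 5.1041684
(308, 230) 0.97 [0.0331368 1.1074013] mm 3.2285752 rad 5.044649
(293, 232) 0.968 [0.05526499 1.2143939 ] mm 3.5405068 rad 5.532042
```

```bash
python3 - <<'E'
from h import *
print(onplane("top",(429/5-.5+410,200/5-.5+215),50),onplane("top",(437/5-.5+410,197/5-.5+215),54))
E
python3 to.py 458 -463 180 0.0; python3 jog.py '[-9, 40, 0, 0, 0, 0.01, -18, 80, 2, 0, 0, 0.02, -28, 120, 4, 0, 0.005, 0.029, -38, 161, 5, 0, 0.005, 0.029, -38, 161, 5, 0, 0.005, 0.029, -38, 161, 5, 0, 0.005, 0.029]' 0;python3 to.py 458 -463.5 102 0.0
```

```text
[ 514.71601162 -462.85515593] [ 515.83152521 -465.98950609]
d [-39.  159.7   5.9] rot [-0.     0.005  0.029] j [-0.27  0.36 -0.2   0.   -1.02  1.87]
clock: 78.05
position: [459.2, -464.8, 178.2]
ee_rot: [1.0, -0.001, -0.001, -0.001]
contact_force: [0.3, -1.0, -0.1]
gripper_width: -0.2
grasp_force: 0.0
d [-1.  -1.  76.2] rot [-0.003  0.003 -0.001] j [-0.54  0.49 -0.01 -0.   -1.08  2.11]
```

```bash
python3 jog.py '[-1, -1, 40, 0, 0, 0, -1, -1, 76, 0, 0, 0, -1, -1, 76, 0, 0, 0, -1, -1, 76, 0, 0, 0]'>/dev/null; python3 st.py; python3 jog.py '[8, 0, 0, 0, 0, 0, 16, 0, 0, 0, 0, 0, 24, 0, 0, 0, 0, 0, 32, 0, 0, 0, 0, 0, 40, 0, 0, 0, 0, 0, 46, 0, 0, 0, 0, 0, 52, 0, 0, 0, 0, 0, 56, 0, 0, 0, 0, 0, 60, 0, 0, 0, 0, 0, 60, 0, 0, 0, 0, 0]'>/dev/null; python3 st.py
```

```text
p [ 459.71 -462.68  105.05] T [-0.09 -0.06 -0.01] F [-0.04  0.23  1.23] Ftool [-0.04 -0.23 -1.23] ring [ 584.01 -462.35   83.76] yaw 0.002645808656967051 tilt [0. 0.] w -0.2725672514327373 j6 2.1147729635507595
p [ 517.7  -463.02  104.48] T [-0.1   1.27 -0.03] F [-4.38 -0.71  0.02] Ftool [-4.38  0.71 -0.01] ring [ 641.95 -462.97   82.92] yaw 1.3702925514803214e-05 tilt [-0.  0.] w 0.14671296793241997 j6 2.069164314435749
```

```bash
python3 jog.py '[2, 0, 0, 0, 0, 0, 3, 0, 0, 0, 0, 0, 3, 0, 0, 0, 0, 0]'>/dev/null; python3 st.py; python3 jog.py '[-10, 0, 0, 0, 0, 0, -40, 0, 0, 0, 0, 0, -60, 0, 0, 0, 0, 0, -60, 0, -50, 0, 0, 0, -60, 0, -100, 0, 0, 0, -60, 0, -150, 0, 0, 0, -60, -100, -150, 0, 0, 0, -60, -100, -150, 0, 0, 0, -60, -100, -150, 0, 0, 0]'>/dev/null
python3 - <<'E'
from h import *
s=arm.get_image("scene");t=arm.get_image("top");cv2.imwrite("pics/scene11.png",s);cv2.imwrite("pics/top11.png",t)
a=cv2.imread("pics/scene0.png");T=a[140:154,213:228];m=cv2.matchTemplate(s[130:170,180:250],T,cv2.TM_CCOEFF_NORMED);_,v,_,l=cv2.minMaxLoc(m);print("ball",v,l[0]+180-213+220.5,l[1]+130-140+146.3)
for x in(497.4,537): print(proj("scene",[x,-463.4,94]))
d=np.abs(a.astype(float)-s).mean(2);print("sink",d[232:280,155:205].mean(),"dish",d[385:445,310:375].mean(),"hatch",d[262:330,345:352].mean(),"bar",d[196:214,272:292].mean(),"wrench",d[170:222,224:300].mean())
print(arm.read_state()["position"])
E
```

```text
p [ 518.03 -462.99  104.45] T [-0.24  2.79 -0.04] F [-10.45  -0.9    1.87] Ftool [-10.46   0.9   -1.8 ] ring [ 642.19 -463.04   82.31] yaw -0.0010112379052052332 tilt [-0.01  0.  ] w 0.4632540316900936 j6 2.0670761082338593
ball 0.5985360741615295 207.5 152.3
[[220.37633329 146.54110369]]
[[207.88559996 152.55289366]]
sink 1.5145833333333334 dish 1.5844444444444443 hatch 1.399859943977591 bar 1.5148148148148148 wrench 2.639676113360324
[ 462.8071329  -362.49822061  256.73817535]
```

```bash
python3 -c "
from bench import arm;print(arm.job_done())"
```

```text
the job is handed in; nothing more can be done
None
```

I handed the job in at about 80 s of the 210 s allowed: both packs on the desk (there was no third) are in the +y and middle bays and the hatch is shut. The nut is at what I take to be its hard stop: the ratchet kept jumping at about 0.5 N m and the strap stopped sinking, though I had no direct reading of the nut angle. The power lever went on only after the nut stopped turning, the wrench is back on its mat within about a pixel of where it started, and the heat sink and dish did not move.

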